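Pack the travel coffee press into its mug and set out the drinks tray

ROBOT

A 6-joint arm with a two-finger parallel gripper is mounted at the origin on a cart in front of the work surface, level with it; the furniture and walls round the work are solid. World frame = base frame: x ahead of the robot, y to its left, z up, the work surface at z = 0. Lengths are in m, angles in degrees, forces in N, time in s.
With the tool pointing down it reaches from about 0.3 to 0.75 m from the base axis. Payload 8.5 kg.
Tool frame: the origin (TCP) lies on the centre line of the jaws, within the pads' length; the fingertips stand 17 mm ahead of it and the grasp point (between the pads) lies 2 mm behind it (env.tcp_to_tips is the distance from the TCP to the fingertips, in m); z points along the fingers, y is the line along which they close (so a half turn about z gives the same grasp; the last joint's range is limited). The gripper opens to 85 mm and grips with 20 to 120 N. Pads are 22 mm wide; open, the fingers measure 114 mm over their backs; the gripper's body (76 mm by 85 mm) begins 54 mm behind the grasp point. The pads swing forward as they close: fully open they stand 13 mm farther back than shut.
Start: joints at [53.669, 21.807, 74.336, -0, 83.858, -12.336], TCP at [0.224, 0.502, 0.248] pointing down, gripper open.
Joint ranges: [-178.18, 178.18], [-50.72, 133.34], [12.68, 142.11], [-81.47, 261.47], [9.98, 163.14], [-165.26, 165.26]. Speed limits (degrees/s): [136.94, 136.94, 180, 180, 180, 180].

INTERFACE

Orientations are given as a 3x3 rotation matrix whose columns are the frame's x, y, z axes.
In Python, from rig import env gives the robot as it stands. The module is installed in compiled form; this text tells all that it offers.
- The arm moves only by the shell command python3 -m pendant 'ROWS' [FORCE]. ROWS is JSON, a list of rows, each a list of 7 numbers: the opening, from 0 (shut) to 1 (fully open), then the shift along the tool's x, y, z in m, then the turn, a rotation vector about the tool's x, y, z in rad. A call has 1 to 5 rows; each row is the pose to reach, as a shift and turn from the pose commanded when the call began, along the tool's axes at that moment; what a row does not reach only later rows make up. A row lasts 1/8 s, in which the tool goes at most 62.5 mm and 10.7 degrees, less where a joint would pass 70% of its speed; a pose out of reach is approached as far as the arm can. A call with a gripper value outside its range is refused whole. The fingers move at their own pace and stop on an object; FORCE is the grip in N (left out, the last holds). Time passes only in rows, so rows that repeat a pose let the fingers close. It gives the time, the measured TCP pose, the force, the opening and the grip force at its end, in the units of the state.
- env.observe(): the state, without advancing time (a new reading comes with each control period).
- env.get_image(name): name is "side" or "top" or "wrist"; returns a dict with "image" (420x560x3 uint8, blue, green, red), "fx", "fy", "cx", "cy" (pixels), "pose" (4x4, takes a point from camera to world coordinates). Camera axes: x right, y up, looking along -z (the intrinsics and any distortion apply to the point x, -y, -z); pixel columns grow to the right and rows downward; lengths in m; the calibration is good to about 2 mm. A picture is of the moment at which its call begins. There is no depth.
- env.close_job(): hands the job in; it is judged then, once.
Trained networks look in the newest picture that a camera, given by its name, has taken for a name from the list of things; names that differ only in an ending like _2 or _b are one class to them, and where a whole thing is asked for, a point or a joint stands for the part that bears it (a point fixed in the world has none). Each returns a list of dicts, best first, with "conf" (0 to 1); they miss things now and then, are a little off and sometimes report something else, mostly with a low value. They report only what shows in the picture. A call takes as long as a camera call.
- env.find_in(camera, thing): "bbox" ([centre column, centre row, width, height] in pixels, round what is visible of it).
- env.trace(camera, thing): "mask" (420x560 bool, what is visible of it) and "bbox" ([centre column, centre row, width, height] in pixels, round what is visible of it).
- env.tip_of(camera, thing): "centre" ([column, row] in pixels: a listed point, or the origin of a listed thing).
The state is a dict: "time_s": time; "q": joint angles; "qvel": joint speeds; "joint_efforts": joint torques, N m; "position": TCP position; "tool_rot": TCP orientation; "ft_force": force on the tool from outside, world axes, zero at the start; "wrist_torque": the same for the moment, N m; "grip_width": finger opening in m; "gripper_force": force on a finger pad.
Only numpy, scipy, OpenCV 4.12 (cv2) and the standard library are available. Lean on these libraries where they do the work, as an engineer would, in place of code of your own. Each camera call takes 0.05 s, during which the arm holds its last target. There are 200 camera calls.

TASK

Set out the hot-drinks tray for a guest: stand the travel mug upright in the middle of the wooden tray, with the coffee press packed away in it (plunger pushed fully home, press lowered into the mug until its collar sits on the rim) and the lid put over the plunger's cap so that it sits down on the collar. The sugar shaker stands left of the mug, midway between the mug and the tray's left rim, and the tea caddy right of the mug, midway between it and the right rim, long side front to back and square with the tray; mug, shaker and caddy stand in one line along the middle of the tray. Leave the spice jar and the matchbox where they are, and knock nothing over.

Things in the scene. Friction and masses are not known exactly. Their poses are not given: they have to be found in the camera images.
- tray: fixed wooden tray, 340 mm (its y) by 200 mm (its x); floor top 6 mm above the worktop, rim 10 mm thick and 24 mm high, steel bow handles on the short ends up to 48 mm high. Origin: centre of the underside; y to its left end, x to its back (away from the robot), turned up to 0.2 rad. Floor inside the rim 320 x 180 mm: midway between mug and end rim is 96 mm along y from the centre
- travel_mug: straight handleless steel travel mug with a black ribbed rubber band round it, 65 mm outside diameter, 88 mm tall, 58 mm inside diameter, floor 5 mm, open at the top. Origin: centre of the underside, z up
- press: coffee press on its foot: pale clear-plastic tube with ring marks, 52 mm diameter, 78 mm long, then a grey ribbed collar 65 mm diameter from 78 to 98 mm height, and out of it the plunger. Origin: centre of the foot's underside, z up. In the mug the collar rests on the rim, origin 10 mm above the mug's. With the plunger home it can be gripped by the collar from above
- plunger (a joint): how far the press's plunger is drawn out (m): 0 fully home, 0.05 at most. It slides up out of the press: a 38 mm tube under a black cap 44 mm in diameter, 18 mm high, its top 116 mm + this value above the press's origin. It is stiff (about 5 N), stays where it is left, and is pushed down from above until it stops
- lid: the travel mug's lid, a plain grey round cap standing open side down, 65 mm outside diameter, 32 mm tall, hollow from below (55 mm wide, 27 mm deep). Origin: centre of its lower rim, z up. It goes over the plunger's cap and rests on the top of the press's collar, its origin 98 mm above the press's origin
- sugar_shaker: glass sugar shaker, white inside, with a domed metal top, 44 mm diameter up to 74 mm height, narrower above, 90 mm tall. Origin: centre of the underside, z up
- tea_caddy: small rectangular steel tea caddy with a dark wooden lid (fixed), 50 mm (its x) by 72 mm (its y) by 58 mm tall, to be gripped across its 50 mm. Origin: centre of the underside, z up
- spice_jar: bystander: slim spice jar with a black cap, 41 mm diameter, 105 mm tall, standing near the front edge of the worktop. Origin: centre of the underside. Not to be moved
- matchbox: bystander: matchbox lying flat behind the tray, 36 x 53 x 14 mm. Origin: centre of the underside. Not to be moved

How it is judged:
By the outcome, as a careful person would: the job done as asked, in the order asked, and still so for the second after the job is handed in, with the robot touching nothing.
It also fails if it takes over 144 s, if anything falls off the work surface, if the arm or the gripper's body presses on something with over 40 N, if the wrist force passes 120 N, or if a joint passes its speed limit or range.

## Working session

There is one attempt and no reset: what is moved stays moved. The work goes in short steps, Python scripts to look and compute and a shell command to move; the robot and the scene stay as the last step left them, time stands still between calls to the robot, and variables do not carry over. Pictures are saved under pics/ and viewed, at most 14 in all, crops included, and the job is handed in when it is done.

```bash
mkdir -p pics; ls; python3 - <<'E'
from rig import env
import cv2,numpy as np
np.set_printoptions(precision=4,suppress=True)
for c in ["side","top"]:
    d=env.get_image(c); cv2.imwrite(f"pics/{c}0.png",d["image"]); print(c,d["fx"],d["fy"],d["cx"],d["cy"],[k for k in d]); print(d["pose"])
    for t in ["tray","travel_mug","press","plunger","lid","sugar_shaker","tea_caddy","spice_jar","matchbox"]:
        r=env.find_in(c,t)[:2]; o=env.tip_of(c,t)[:2]
        print(t,[(np.round(x["bbox"],1).tolist(),round(x["conf"],2)) for x in r],[(np.round(x["centre"],1).tolist(),round(x["conf"],2)) for x in o])
s=env.observe(); print({k:s[k] for k in s})
E
```

```text
pics
side 465.9065387970289 465.9065387970289 285.67925423756856 218.61212370099844 ['image', 'fx', 'fy', 'cx', 'cy', 'pose']
[[-0.9988 -0.0401  0.0287  0.5376]
 [ 0.0493 -0.8071  0.5884  0.7071]
 [-0.0004  0.5891  0.8081  0.7982]
 [ 0.      0.      0.      1.    ]]
tray [([300.6, 146.2, 92.2, 122.6], 0.7), ([362.4, 312.0, 30.9, 53.6], 0.57)] [([302.1, 150.1], 0.68), ([343.5, 262.5], 0.61)]
travel_mug [([209.6, 212.9, 36.3, 34.7], 0.79), ([349.4, 242.1, 38.7, 62.1], 0.5)] [([214.6, 233.2], 0.88)]
press [([349.9, 243.4, 34.5, 62.2], 0.76)] [([343.3, 264.4], 0.67)]Traceback (most recent call last):
  File "<stdin>", line 7, in <module>
ValueError: it knows: lid, matchbox, press, spice_jar, sugar_shaker, tea_caddy, travel_mug, tray
```

```bash
cat > h.py <<'E'
from rig import env
import cv2,numpy as np
np.set_printoptions(precision=4,suppress=True)
T=["tray","travel_mug","press","lid","sugar_shaker","tea_caddy","spice_jar","matchbox"]
def ray(d,u,v):
    P=np.array(d["pose"]); r=P[:3,:3]@np.array([(u-d["cx"])/d["fx"],-(v-d["cy"])/d["fy"],-1]); return P[:3,3],r
def atz(d,u,v,z):
    o,r=ray(d,u,v); return o+r*(z-o[2])/r[2]
def proj(d,p):
    P=np.array(d["pose"]); q=P[:3,:3].T@(np.array(p)-P[:3,3]); return np.array([d["cx"]+d["fx"]*q[0]/-q[2], d["cy"]-d["fy"]*q[1]/-q[2]])
E
python3 - <<'E'
from h import *
for c in ["side","top"]:
    d=env.get_image(c); cv2.imwrite(f"pics/{c}0.png",d["image"]); print(c,d["fx"],d["cx"],d["cy"]); print(d["pose"])
    for t in T:
        r=env.find_in(c,t)[:2]; o=env.tip_of(c,t)[:2]
        print(t,[(np.round(x["bbox"],1).tolist(),round(x["conf"],2)) for x in r],[(np.round(x["centre"],1).tolist(),round(x["conf"],2),atz(d,*x["centre"],0)[:2]) for x in o])
s=env.observe(); print(s)
E
```

```text
side 465.9065387970289 285.67925423756856 218.61212370099844
[[-0.9988 -0.0401  0.0287  0.5376]
 [ 0.0493 -0.8071  0.5884  0.7071]
 [-0.0004  0.5891  0.8081  0.7982]
 [ 0.      0.      0.      1.    ]]
tray [([297.4, 146.1, 96.1, 120.3], 0.85)] [([301.0, 148.0], 0.76, array([ 0.4625, -0.0802]))]
travel_mug [([210.7, 213.0, 35.5, 31.0], 0.84)] []
press [([350.2, 241.4, 35.1, 63.1], 0.65), ([372.1, 216.3, 22.6, 48.4], 0.22)] [([344.6, 263.0], 0.67, array([0.3979, 0.2405]))]
lid [([291.8, 253.7, 29.0, 34.7], 0.64)] [([290.3, 258.5], 0.94, array([0.5049, 0.2248]))]
sugar_shaker [([295.1, 333.0, 28.1, 32.3], 0.97), ([363.9, 310.2, 34.9, 56.8], 0.7)] [([292.9, 344.6], 0.93, array([0.5101, 0.4024]))]
tea_caddy [([362.6, 312.6, 36.3, 56.9], 0.78)] [([359.3, 315.3], 0.95, array([0.3847, 0.3528]))]
spice_jar [([372.5, 214.9, 20.7, 54.1], 0.64)] [([363.1, 226.8], 0.77, array([0.3484, 0.1552]))]
matchbox [([191.6, 195.9, 21.4, 25.1], 0.9)] [([190.6, 197.7], 0.87, array([0.7146, 0.059 ]))]
top 395.89712660674394 287.929811375456 200.14255141983296
[[-0.0255  0.9855 -0.1677  0.3763]
 [-0.9995 -0.0
[... 896 characters left out ...]
atchbox [([333.0, 120.3, 28.3, 22.6], 0.89), ([245.3, 259.0, 24.3, 28.2], 0.66)] [([330.1, 115.8], 0.81, array([0.716 , 0.0639]))]
{'time_s': 2.1, 'q': array([ 53.6678,  21.8079,  74.3332,  -0.0006,  83.8566, -12.3357]), 'qvel': array([ 0.0938, -0.0146, -0.014 , -0.0289, -0.0197, -0.121 ]), 'joint_efforts': array([  0.0006, -44.8325, -23.1462,  -0.0002,   0.0006,  -0.    ]), 'position': array([0.2237, 0.5025, 0.2483]), 'tool_rot': array([[-0.9136,  0.4067,  0.    ],
       [ 0.4067,  0.9136,  0.    ],
       [-0.    ,  0.    , -1.    ]]), 'ft_force': array([ 0.535 , -0.2944, -0.1159]), 'wrist_torque': array([-0.0122,  0.0292, -0.0274]), 'gripper_force': 0.0, 'grip_width': 0.0855263982763768}
```

View pics/top0.png

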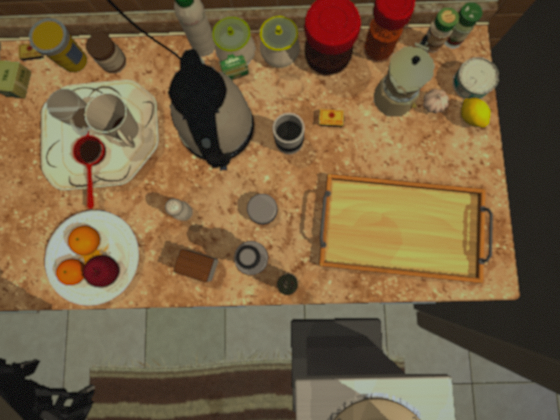

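View pics/side0.png

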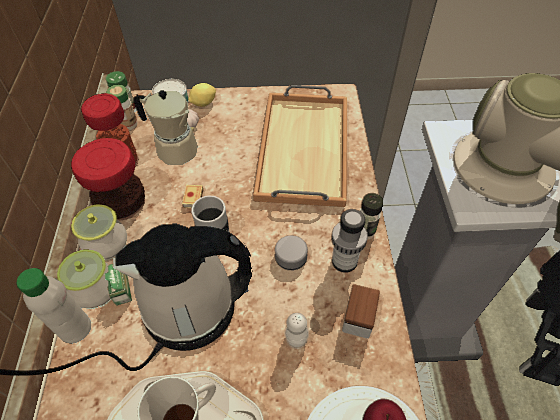

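The top view shows the mug upright at (289,133), the lid at (262,208), the press with its plunger out at (250,257), the shaker at (178,209), the caddy at (195,264), the spice jar at (287,284) and the tray at (403,229). The side view agrees. Next I'll fit silhouettes to both views.

```bash
cat >> h.py <<'E'
from scipy.optimize import minimize
def cyl(r,z0,z1):
    a=np.linspace(0,2*np.pi,48,endpoint=False)
    return np.array([[r*np.cos(t),r*np.sin(t),z] for z in (z0,z1) for t in a])
def box(x,y,z0,z1): return np.array([[i*x/2,j*y/2,z] for i in(-1,1) for j in(-1,1) for z in(z0,z1)])
def parts(t,e=0.0):
    return {"travel_mug":[cyl(.0325,0,.088)],"press":[cyl(.026,0,.078),cyl(.0325,.078,.098),cyl(.019,.098,.1+e),cyl(.022,.098+e,.116+e)],
     "lid":[cyl(.0325,0,.032)],"sugar_shaker":[np.vstack([cyl(.022,0,.074),cyl(.012,.088,.09)])],"tea_caddy":[box(.05,.072,0,.058)],
     "tray":[box(.2,.34,0,.024)],"spice_jar":[cyl(.0205,0,.105)],"matchbox":[box(.036,.053,0,.014)]}[t]
S=4
def sil(d,P,p,yaw,z=0):
    m=np.zeros((420*S,560*S),np.uint8); c,s=np.cos(yaw),np.sin(yaw); R=np.array([[c,-s,0],[s,c,0],[0,0,1]])
    for q in P:
        uv=np.array([proj(d,R@v+[p[0],p[1],z]) for v in q]); h=cv2.convexHull(((uv+.5)*S*16).astype(np.int32)); cv2.fillConvexPoly(m,h,255,shift=4)
    return cv2.resize(m,(560,420),interpolation=cv2.INTER_AREA)/255.
def fit(t,views,x0,z=0):
    # views: list of (d,mask); x0: x,y[,yaw or ext]
    def f(x):
        e=x[2] if t=="press" and len(x)>2 else 0; y=x[2] if t!="press" and len(x)>2 else 0
        P=parts(t,e); c=0
        for d,m in views:
            s=sil(d,P,x,y,z); c+=1-np.minimum(s,m).sum()/np.maximum(s,m).sum()
        return c/len(views)
    sx=np.array([x0]+[[v+(0.015 if i<2 else .03 if t=="press" else .2)*(i==j) for i,v in enumerate(x0)] for j in range(len(x0))])
    r=minimize(f,x0,method="Nelder-Mead",options=dict(initial_simplex=sx,xatol=2e-4,fatol=1e-4,maxiter=120)); return r.x,r.fun
def mask(c,t,near=None,d=None):
    L=env.trace(c,t)
    if near is not None and d is not None:
        uv=proj(d,near); L=[l for l in L if np.hypot(*(np.array(l["bbox"][:2])-uv))<40]
    return (L[0]["mask"].astype(float),L[0]["conf"]) if L else (None,0)
E
python3 - <<'E'
from h import *
g={"tray":[.46,-.075,0.],"travel_mug":[.655,.16],"press":[.4,.242,.03],"lid":[.507,.224],"sugar_shaker":[.508,.4],"tea_caddy":[.384,.355,0.],"spice_jar":[.346,.16],"matchbox":[.715,.062,0.]}
V={t:[] for t in T}
for c in ["side","top"]:
    d=env.get_image(c)
    for t in T:
        m,cf=mask(c,t,[*g[t][:2],.03],d)
        if m is not None: V[t].append((c,d,m,cf))
for t in T:
    for sel in (["side"],["top"],["side","top"]):
        v=[(a[1],a[2]) for a in V[t] if a[0] in sel]
        if v: x,e=fit(t,v,g[t]); print(t,sel,x,round(e,3),[round(a[3],2) for a in V[t] if a[0] in sel])
print(env.tcp_to_tips, env.observe()["time_s"])
E
```

```text
tray ['side'] [ 0.457  -0.0811 -0.1237] 0.031 [0.7]
tray ['top'] [ 0.4552 -0.0747 -0.1294] 0.032 [0.95]
tray ['side', 'top'] [ 0.4557 -0.0778 -0.1273] 0.042 [0.7, 0.95]
travel_mug ['side'] [0.6624 0.1494] 0.39 [0.65]
travel_mug ['top'] [0.6578 0.1606] 0.111 [0.67]
travel_mug ['side', 'top'] [0.6606 0.1589] 0.259 [0.65, 0.67]
press ['side'] [0.3989 0.2344 0.0256] 0.037 [0.83]
press ['top'] [0.3973 0.2405 0.0395] 0.029 [0.96]
press ['side', 'top'] [0.3982 0.24   0.0324] 0.076 [0.83, 0.96]
lid ['side'] [0.5051 0.2186] 0.111 [0.72]
lid ['top'] [0.5023 0.2227] 0.078 [0.92]
lid ['side', 'top'] [0.5031 0.2217] 0.106 [0.72, 0.92]
sugar_shaker ['side'] [0.504  0.3889] 0.232 [0.81]
sugar_shaker ['top'] [0.5014 0.3953] 0.189 [0.86]
sugar_shaker ['side', 'top'] [0.5041 0.3963] 0.218 [0.81, 0.86]
tea_caddy ['side'] [ 0.3867  0.3569 -0.3408] 0.071 [0.79]
tea_caddy ['top'] [ 0.3857  0.3602 -0.2974] 0.07 [0.57]
tea_caddy ['side', 'top'] [ 0.3866  0.359  -0.3237] 0.09 [0.79, 0.57]
spice_jar ['side'] [0.3446 0.1634] 0.293 [0.83]
spice_jar ['top'] [0.3452 0.1711] 0.05 [0.78]
spice_jar ['side', 'top'] [0.3455 0.1708] 0.191 [0.83, 0.78]
matchbox ['side'] [ 0.71    0.0573 -0.0908] 0.185 [0.93]
matchbox ['top'] [ 0.7082  0.0649 -0.0821] 0.075 [0.8]
matchbox ['side', 'top'] [ 0.7091  0.0629 -0.0531] 0.207 [0.93, 0.8]
0.017 3.0
```

```bash
cat >> h.py <<'E'
from scipy.spatial.transform import Rotation as Ro
def plan(p,ang=None):
    s=env.observe(); R=np.array(s["tool_rot"]); p=np.array(p)
    if ang is None: z=np.array([0,0,-1.]); y=R[:,1]*[1,1,0]; y/=np.linalg.norm(y)
    else:
        a=np.radians(ang); y=np.array([np.cos(a),np.sin(a),0])
        if y@R[:,1]<0: y=-y
        z=np.array([0,0,-1.])
    W=np.column_stack([np.cross(y,z),y,z])
    print("row",np.round(R.T@(p-s["position"]),4).tolist(),np.round(Ro.from_matrix(R.T@W).as_rotvec(),4).tolist(),"pos",np.array(s["position"]),"q",np.round(s["q"],1),"ft",np.array(s["ft_force"]),"w",round(s["grip_width"],4),"t",s["time_s"])
E
python3 -c "
from h import *
plan([.398,.239,.33],66)
plan([.398,.239,.33],-37)"
```

```text
row [-0.2664, -0.1698, -0.0817] [-0.0, 0.0, 0.0001] pos [0.2237 0.5025 0.2483] q [ 53.7  21.8  74.3  -0.   83.9 -12.3] ft [ 0.2894 -1.0264 -0.555 ] w 0.0856 t 3.0
row [-0.2664, -0.1698, -0.0817] [-0.0, 0.0, -1.3438] pos [0.2237 0.5025 0.2483] q [ 53.7  21.8  74.3  -0.   83.9 -12.3] ft [ 0.2894 -1.0264 -0.555 ] w 0.0856 t 3.0
```

```bash
python3 -m pendant '[[0,0,0,-0.08,0,0,0],[0,-0.266,-0.17,-0.08,0,0,0],[0,-0.266,-0.17,-0.08,0,0,0],[0,-0.266,-0.17,-0.08,0,0,0],[0,-0.266,-0.17,-0.08,0,0,0]]' && python3 -m pendant '[[0,-0.08,-0.05,0,0,0,0],[0,-0.08,-0.05,0,0,0,0]]'
python3 - <<'E'
from h import *
plan([.398,.239,.33])
d=env.get_image("wrist"); cv2.imwrite("pics/w1.png",d["image"]); print(d["fx"],d["cx"],d["cy"]);print(d["pose"])
E
```

```text
time_s: 3.62
position: [0.3619, 0.2924, 0.3249]
tool_rot: [[-0.914, 0.406, 0.001], [0.406, 0.914, 0.0], [-0.0, 0.0, -1.0]]
ft_force: [0.9, 0.5, 0.3]
grip_width: -0.0002
gripper_force: 0.0
time_s: 3.88
position: [0.4151, 0.2135, 0.3247]
tool_rot: [[-0.912, 0.409, 0.0], [0.409, 0.912, -0.0], [-0.0, -0.0, -1.0]]
ft_force: [-0.1, 1.0, 0.6]
grip_width: 0.0
gripper_force: 0.0
row [0.0261, 0.0162, -0.0053] [-0.0001, 0.0003, 0.0] pos [0.4151 0.2135 0.3247] q [ 12.6  10.5  77.8  -0.   91.6 -53.2] ft [-0.106   0.9534  0.6184] w 0.0 t 3.875
343.0106826184624 282.9554097230661 214.95274756015564
[[ 0.409  -0.8659 -0.2878  0.3406]
 [ 0.9125  0.3881  0.1291  0.2468]
 [-0.0001 -0.3154  0.9489  0.4504]
 [ 0.      0.      0.      1.    ]]
```

View pics/w1.png

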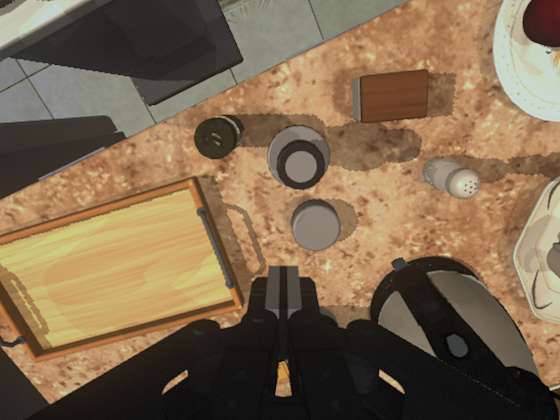

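The wrist view shows the press cap at (299,163), the lid at (316,225), the caddy at (391,96), the shaker at (452,178), the jar at (217,138) and the tray at (115,265).

```bash
python3 - <<'E'
from h import *
g={"press":[.4,.24,.033],"lid":[.505,.222],"sugar_shaker":[.503,.395],"tea_caddy":[.386,.359,-.3],"spice_jar":[.345,.168]}
d=env.get_image("wrist"); 
M={t:mask("wrist",t,[*g[t][:2],.05],d) for t in g}
dt=env.get_image("top"); Mt={t:mask("top",t,[*g[t][:2],.05],dt) for t in g}
for t in g:
    m,c=M[t]
    if m is None: print(t,None);continue
    x,e=fit(t,[(d,m)],g[t]); print(t,x,round(e,3),round(c,2),end=" ")
    if Mt[t][0] is not None: x,e=fit(t,[(d,m),(dt,Mt[t][0])],g[t]); print("with top",x,round(e,3))
plan([.398,.24,.2],66)
E
```

```text
press [0.3967 0.2382 0.0253] 0.025 0.84 lid [0.5006 0.2211] 0.067 0.6 sugar_shaker [0.5011 0.393 ] 0.163 0.83 tea_caddy [ 0.3848  0.3579 -0.3218] 0.044 0.62 spice_jar [0.3447 0.1696] 0.08 0.71 with top [0.3444 0.1698] 0.468
row [0.024, 0.0153, 0.1247] [0.0, 0.0, 0.0008] pos [0.4137 0.2162 0.3247] q [ 13.   10.5  77.8  -0.   91.6 -53. ] ft [ 0.3307 -0.9617 -0.0592] w -0.0001 t 4.525
```

```bash
python3 -m pendant '[[0,0.0243,0.0135,0.05,0,0,0],[0,0.0243,0.0135,0.11,0,0,0],[0,0.0243,0.0135,0.15,0,0,0],[0,0.0243,0.0135,0.15,0,0,0]]' && python3 -m pendant '[[0,0,0,0.01,0,0,0],[0,0,0,0.02,0,0,0],[0,0,0,0.03,0,0,0],[0,0,0,0.036,0,0,0],[0,0,0,0.036,0,0,0]]' && python3 -m pendant '[[0,0,0,0.002,0,0,0],[0,0,0,0.004,0,0,0],[0,0,0,0.004,0,0,0]]'
```

```text
time_s: 5.03
position: [0.3961, 0.2379, 0.173]
tool_rot: [[-0.914, 0.406, -0.005], [0.406, 0.914, -0.002], [0.004, -0.003, -1.0]]
ft_force: [0.5, 0.3, 0.1]
grip_width: 0.0004
gripper_force: 0.0
time_s: 5.65
position: [0.3971, 0.2381, 0.1386]
tool_rot: [[-0.914, 0.407, -0.0], [0.407, 0.914, -0.0], [0.0, -0.0, -1.0]]
ft_force: [0.1, 0.8, 0.2]
grip_width: 0.0001
gripper_force: 0.0
time_s: 6.02
position: [0.3972, 0.2381, 0.1347]
tool_rot: [[-0.914, 0.407, 0.0], [0.407, 0.914, 0.0], [-0.0, 0.0, -1.0]]
ft_force: [1.9, 0.5, 3.7]
grip_width: -0.0002
gripper_force: 1.7
```

```bash
python3 -m pendant '[[0,0,0,0.001,0,0,0],[0,0,0,0.001,0,0,0]]' && python3 -m pendant '[[0,0,0,0.001,0,0,0],[0,0,0,0.001,0,0,0]]'; python3 -c "
from h import *
d=env.get_image('side'); i=d['image'][190:290,290:410]; cv2.imwrite('pics/s2.png',cv2.resize(i,None,fx=5,fy=5))"
```

```text
time_s: 6.28
position: [0.3972, 0.2381, 0.1337]
tool_rot: [[-0.914, 0.407, 0.0], [0.407, 0.914, 0.0], [-0.0, 0.0, -1.0]]
ft_force: [1.9, -0.1, 4.0]
grip_width: 0.0001
gripper_force: 2.0
time_s: 6.52
position: [0.3976, 0.2382, 0.133]
tool_rot: [[-0.914, 0.407, 0.001], [0.407, 0.914, 0.0], [-0.001, 0.001, -1.0]]
ft_force: [1.0, 0.1, 7.6]
grip_width: 0.0002
gripper_force: 3.8
```

View pics/s2.png

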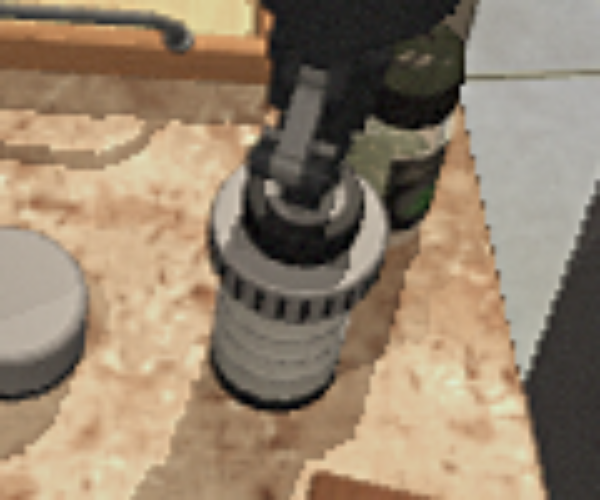

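```bash
python3 -m pendant '[[0,0,0,0.002,0,0,0],[0,0,0,0.002,0,0,0]]' && python3 -m pendant '[[0,0,0,-0.05,0,0,0],[0,0,0,-0.11,0,0,0],[0,0,0,-0.17,0,0,-0.18],[1,0,0,-0.17,0,0,-0.36],[1,0,0,-0.17,0,0,-0.54]]' && python3 -m pendant '[[1,0,0,0,0,0,-0.18],[1,0,0,0,0,0,-0.36],[1,0,0,0,0,0,-0.54],[1,0,0,0,0,0,-0.72],[1,0,0,0,0,0,-0.9]]'
python3 - <<'E'
from h import *
for c in("side","top"):
    d=env.get_image(c); L=env.find_in(c,"travel_mug")[:2]; M=env.trace(c,"travel_mug")[:1]; print(c,[(np.round(l["bbox"],1),round(l["conf"],2)) for l in L],[(atz(d,*l["bbox"][:2],.06)) for l in L], proj(d,[.656,.1585,.088]),proj(d,[.656,.1585,.0]))
    if c=="top":
        cv2.imwrite("pics/mugtop.png",cv2.resize(d["image"][90:180,160:320],None,fx=5,fy=5))
plan([.656,.1585,.28],160)
E
```

```text
time_s: 6.82
position: [0.3979, 0.2384, 0.1328]
tool_rot: [[-0.914, 0.407, 0.004], [0.407, 0.914, 0.001], [-0.003, 0.002, -1.0]]
ft_force: [-4.1, -1.5, 27.6]
grip_width: -0.0001
gripper_force: 13.7
time_s: 7.45
position: [0.3966, 0.238, 0.3004]
tool_rot: [[-0.992, -0.127, -0.001], [-0.127, 0.992, -0.0], [0.001, -0.0, -1.0]]
ft_force: [0.7, 0.6, -0.5]
grip_width: 0.0354
gripper_force: 0.0
time_s: 8.07
position: [0.3966, 0.238, 0.2998]
tool_rot: [[-0.517, -0.856, -0.003], [-0.856, 0.517, -0.001], [0.002, 0.002, -1.0]]
ft_force: [-0.4, -0.2, -0.6]
grip_width: 0.0851
gripper_force: 0.0
side [(array([212.4, 212.1,  36.2,  35.7]), 0.78), (array([295.6, 333.1,  26.1,  30.7]), 0.64)] [array([0.6556, 0.1465, 0.06  ]), array([0.5065, 0.4058, 0.06  ])] [210.0365 208.3228] [215.6306 234.1248]
top [(array([287.9, 133.9,  33.9,  35.9]), 0.75)] [array([0.655, 0.161, 0.06 ])] [288.8731 128.8437] [289.4706 142.2351]
row [-0.0682, -0.2622, 0.0202] [0.0006, -0.0006, -0.2033] pos [0.397  0.2381 0.3004] q [  16.2   10.9   81.3   -0.    87.8 -132.1] ft [-0.6791  0.3513  0.6448] w 0.0851 t 8.375
```

View pics/mugtop.png

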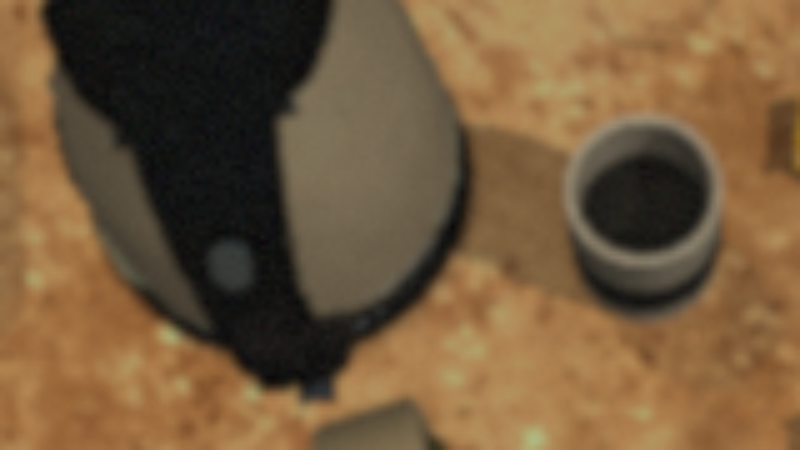

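The mug rim's centre is at crop (643,193), which is top-image (288.6,128.6). My estimate of (.656,.1585) projects to (288.9,128.8), so it holds.

```bash
python3 -m pendant '[[1,-0.0682,-0.2622,0,0,0,-0.2],[1,-0.0682,-0.2622,0,0,0,-0.2],[1,-0.0682,-0.2622,0,0,0,-0.2],[1,-0.0682,-0.2622,0,0,0,-0.2],[1,-0.0682,-0.2622,0,0,0,-0.2]]' && python3 -m pendant '[[1,-0.01,-0.04,0,0,0,0],[1,-0.01,-0.04,0,0,0,0]]' ; python3 -c "
from h import *
plan([.656,.1585,.065],160)"
```

```text
time_s: 9.0
position: [0.6588, 0.1576, 0.2985]
tool_rot: [[-0.347, -0.938, -0.002], [-0.938, 0.347, -0.0], [0.001, 0.002, -1.0]]
ft_force: [-0.5, -0.5, -0.2]
grip_width: 0.0849
gripper_force: 0.0
time_s: 9.25
position: [0.6991, 0.1541, 0.2979]
tool_rot: [[-0.346, -0.938, -0.003], [-0.938, 0.346, -0.0], [0.001, 0.003, -1.0]]
ft_force: [-0.2, 0.4, -0.0]
grip_width: 0.0851
gripper_force: 0.0
row [0.0105, 0.0413, 0.2331] [0.0026, -0.0012, -0.0037] pos [0.6991 0.1541 0.2979] q [   3.    39.5   35.2   -0.   105.5 -156.8] ft [-0.2209  0.3852 -0.0328] w 0.0851 t 9.25
```

```bash
python3 -m pendant '[[1,0.0105,0.0413,0.05,0,0,0],[1,0.0105,0.0413,0.1,0,0,0],[1,0.0105,0.0413,0.15,0,0,0],[1,0.0105,0.0413,0.15,0,0,0]]' && python3 -m pendant '[[1,0,0,0.04,0,0,0],[1,0,0,0.083,0,0,0],[1,0,0,0.083,0,0,0]]' && python3 -m pendant '[[0,0,0,0,0,0,0],[0,0,0,0,0,0,0],[0,0,0,0,0,0,0],[0,0,0,0,0,0,0]]' 40 && python3 -m pendant '[[0,0,0,-0.03,0,0,0],[0,0,0,-0.08,0,0,0],[0,0,0,-0.1,0,0,0]]'; python3 -c "
from h import *
plan([.4555,-.077,.2],-7.3)"
```

```text
time_s: 9.75
position: [0.6527, 0.1594, 0.1477]
tool_rot: [[-0.343, -0.939, -0.008], [-0.939, 0.343, -0.0], [0.003, 0.007, -1.0]]
ft_force: [1.1, -0.1, 1.0]
grip_width: 0.0856
gripper_force: 0.0
time_s: 10.12
position: [0.6544, 0.1594, 0.0675]
tool_rot: [[-0.343, -0.939, -0.003], [-0.939, 0.343, -0.0], [0.001, 0.003, -1.0]]
ft_force: [0.6, 0.1, 0.8]
grip_width: 0.0857
gripper_force: 0.0
time_s: 10.62
position: [0.6567, 0.1595, 0.0718]
tool_rot: [[-0.343, -0.939, 0.007], [-0.939, 0.343, 0.001], [-0.003, -0.006, -1.0]]
ft_force: [-0.1, -0.2, 6.1]
grip_width: 0.0648
gripper_force: 43.0
time_s: 11.0
position: [0.6561, 0.1595, 0.1736]
tool_rot: [[-0.343, -0.939, 0.008], [-0.94, 0.343, 0.001], [-0.003, -0.007, -1.0]]
ft_force: [-0.2, -1.1, -2.0]
grip_width: 0.0646
gripper_force: 45.5
row [0.2908, 0.1073, -0.0281] [-0.0076, 0.0024, -0.2222] pos [0.6561 0.1595 0.1736] q [   3.6   37.4   59.2    0.    82.9 -156.3] ft [-0.2262 -1.1498 -1.954 ] w 0.0646 t 11.0
```

```bash
python3 -c "
from h import *
plan([.58,-.08,.30],83)"
python3 -m pendant '[[0,0,0,-0.06,0,0,0],[0,0.25,0.01,-0.126,0,0,0.18],[0,0.25,0.01,-0.126,0,0,0.36],[0,0.25,0.01,-0.126,0,0,0.54],[0,0.25,0.01,-0.126,0,0,0.72]]' && python3 -m pendant '[[0,0,0,0,0,0,0.18],[0,0,0,0,0,0,0.36],[0,0,0,0,0,0,0.54],[0,0,0,0,0,0,0.62]]'; python3 - <<'E'
from h import *
plan([.58,-.08,.3],83)
d=env.get_image("wrist"); cv2.imwrite("pics/w3.png",d["image"])
L=env.trace("wrist","tray"); print([(l["conf"],l["bbox"]) for l in L])
E
```

```text
row [0.2507, -0.0114, -0.1271] [-0.004, 0.0076, 1.3433] pos [0.6561 0.1595 0.1736] q [   3.6   37.4   59.2    0.    82.9 -156.3] ft [-0.2262 -1.1498 -1.954 ] w 0.0646 t 11.0
time_s: 11.62
position: [0.562, -0.0658, 0.2944]
tool_rot: [[-0.88, -0.475, 0.003], [-0.475, 0.88, -0.001], [-0.002, -0.003, -1.0]]
ft_force: [0.9, -1.2, -1.8]
grip_width: 0.065
gripper_force: 46.0
time_s: 12.12
position: [0.563, -0.0642, 0.2938]
tool_rot: [[-0.992, 0.122, 0.003], [0.122, 0.992, -0.001], [-0.003, -0.001, -1.0]]
ft_force: [-0.6, -0.2, -2.0]
grip_width: 0.0649
gripper_force: 46.0
row [-0.0188, -0.0136, -0.0062] [-0.0006, 0.0031, -0.0006] pos [ 0.563  -0.0642  0.2938] q [ -18.5   21.9   66.7    0.    91.3 -101.4] ft [-0.5934 -0.2143 -2.0073] w 0.0649 t 12.125
[(0.89, [258.2, 85.3, 358.2, 169.6])]
```

View pics/w3.png

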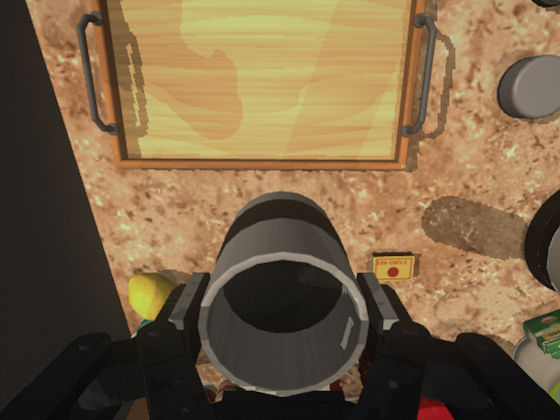

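The tray's far rim spans (120,168) to (410,168), both ends are visible, the near rim is cut off, and the mug is held straight. I'll fit the tray from the wood-coloured pixels only, in the wrist and top views.

```bash
python3 - <<'E'
from h import *
vs=[]
for c in("wrist","top"):
    d=env.get_image(c); m=env.trace(c,"tray")[0]["mask"].astype(np.uint8)
    k=5 if c=="top" else 15
    m2=cv2.morphologyEx(m,cv2.MORPH_CLOSE,np.ones((5,5)))
    hsv=cv2.cvtColor(d["image"],cv2.COLOR_BGR2HSV); w=((hsv[...,1]>70)).astype(np.uint8)
    m3=cv2.morphologyEx(m2&w,cv2.MORPH_CLOSE,np.ones((9,9))); m3=cv2.morphologyEx(m3,cv2.MORPH_OPEN,np.ones((k,k)))
    x,e=fit("tray",[(d,m3.astype(float))],[.4545,-.077,-.127]); print(c,x,e)
    s=sil(d,parts("tray"),x,x[2]); im=d["image"].copy(); 
    for q,col in((m3,(0,255,0)),((s>.5).astype(np.uint8),(0,0,255))):
        cv2.drawContours(im,cv2.findContours(q,0,2)[0],-1,col,1)
    vs.append(im if c=="wrist" else im)
cv2.imwrite("pics/ov.png",cv2.resize(np.vstack([vs[0][:190],cv2.resize(vs[1][160:290,300:500],(560,364))]),None,fx=1.05,fy=1.05))
E
```

```text
wrist [ 0.454  -0.0758 -0.1279] 0.019521854291793428
top [ 0.4675  0.0198 -0.1289] 0.30301711187368263
```

View pics/ov.png

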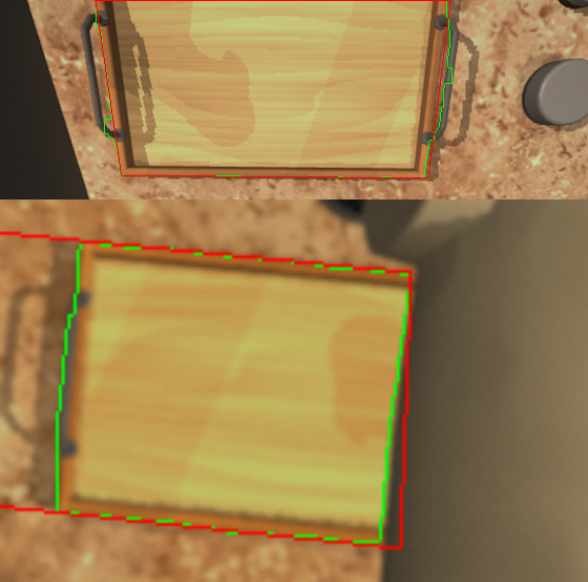

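```bash
python3 -c "
from h import *
plan([.455,-.0762,.1],83)"
```

```text
row [0.1062, -0.0245, 0.1921] [-0.0002, 0.0011, 0.0047] pos [ 0.5631 -0.0643  0.2922] q [ -18.5   22.    66.8   -0.    91.2 -101.7] ft [-0.404  -0.8635 -2.5462] w 0.065 t 12.425
```

```bash
python3 -m pendant '[[0,0.06,-0.014,0,0,0,0],[0,0.1062,-0.0245,0.04,0,0,0],[0,0.1062,-0.0245,0.1,0,0,0],[0,0.1062,-0.0245,0.15,0,0,0],[0,0.1062,-0.0245,0.192,0,0,0]]' && python3 -m pendant '[[0,0,0,0,0,0,0],[0,0,0,0,0,0,0]]';python3 -c "
from h import *
plan([.455,-.0762,.080],83)"
```

```text
time_s: 13.05
position: [0.4547, -0.0761, 0.0983]
tool_rot: [[-0.993, 0.118, 0.0], [0.118, 0.993, -0.0], [-0.0, -0.0, -1.0]]
ft_force: [0.6, -0.6, -1.8]
grip_width: 0.065
gripper_force: 46.0
time_s: 13.3
position: [0.4558, -0.0764, 0.101]
tool_rot: [[-0.993, 0.118, 0.002], [0.118, 0.993, -0.001], [-0.003, -0.001, -1.0]]
ft_force: [0.3, 0.0, -2.0]
grip_width: 0.0646
gripper_force: 46.6
row [0.0009, 0.0002, 0.021] [-0.0008, 0.0025, 0.0039] pos [ 0.4558 -0.0764  0.101 ] q [ -24.2   23.4  100.6   -0.    55.8 -107.5] ft [ 0.2655  0.0003 -2.0296] w 0.0646 t 13.3
```

```bash
python3 -m pendant '[[0,0.0009,0,0.012,0,0,0],[0,0.0009,0,0.02,0,0,0],[0,0.0009,0,0.022,0,0,0],[0,0.0009,0,0.023,0,0,0],[0,0.0009,0,0.023,0,0,0]]'
```

```text
time_s: 13.92
position: [0.4541, -0.076, 0.0776]
tool_rot: [[-0.993, 0.118, 0.001], [0.118, 0.993, -0.0], [-0.001, -0.0, -1.0]]
ft_force: [-4.1, 0.7, 11.8]
grip_width: 0.065
gripper_force: 47.7
```

```bash
python3 -m pendant '[[1,0,0,-0.001,0,0,0],[1,0,0,-0.001,0,0,0],[1,0,0,-0.001,0,0,0]]' && python3 -m pendant '[[1,0,0,-0.05,0,0,0],[1,0,0,-0.11,0,0,0],[1,0,0,-0.17,0,0,0],[1,0,0,-0.22,0,0,0]]' && python3 -m pendant '[[1,-0.06,0,0,0,0,0],[1,-0.12,0,0,0,0,0],[1,-0.12,0,0,0,0,0]]'; python3 - <<'E'
from h import *
d=env.get_image("wrist"); cv2.imwrite("pics/w4.png",d["image"])
for t in("travel_mug","tray"):
    m,c=mask("wrist",t,[.454,-.076,.04] if t!="tray" else None,d)
    if m is not None: print(t,c,fit(t,[(d,m)],[.454,-.076] if t!="tray" else [.454,-.076,-.128],.006 if t!="tray" else 0))
plan([.397,.2381,.25],83)
E
```

```text
time_s: 14.3
position: [0.454, -0.076, 0.0774]
tool_rot: [[-0.993, 0.118, 0.0], [0.118, 0.993, -0.0], [-0.0, -0.0, -1.0]]
ft_force: [0.2, -0.5, -0.1]
grip_width: 0.0854
gripper_force: 0.0
time_s: 14.8
position: [0.4538, -0.0759, 0.2999]
tool_rot: [[-0.993, 0.118, 0.001], [0.118, 0.993, -0.001], [-0.002, -0.0, -1.0]]
ft_force: [-1.1, -0.5, -0.7]
grip_width: 0.0854
gripper_force: 0.0
time_s: 15.18
position: [0.5755, -0.0906, 0.2949]
tool_rot: [[-0.993, 0.118, -0.003], [0.118, 0.993, 0.001], [0.003, 0.001, -1.0]]
ft_force: [-0.4, 0.4, 0.2]
grip_width: 0.0854
gripper_force: 0.0
travel_mug 0.78 (array([ 0.4542, -0.0777]), np.float64(0.019321613631306134))
tray 0.88 (array([ 0.4542, -0.0772, -0.1275]), np.float64(0.13930311434654463))
row [0.2131, 0.305, 0.0475] [0.0001, -0.0008, 0.0034] pos [ 0.5725 -0.09    0.2973] q [ -20.6   23.3   63.9   -0.    92.9 -103.8] ft [-0.5769  0.4902  0.6941] w 0.0852 t 15.325
```

View pics/w4.png

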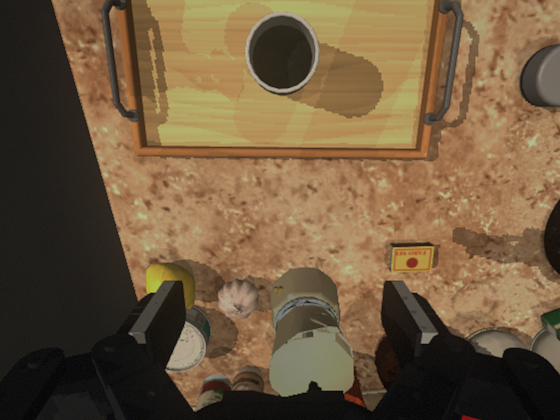

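Mug (.4542,-.0777) and tray (.4542,-.0772) come from the same picture, so the mug is centred and upright at (282,53). Next is the press.

```bash
python3 -m pendant '[[1,0.2131,0.305,0,0,0,-0.18],[1,0.2131,0.305,0,0,0,-0.36],[1,0.2131,0.305,0,0,0,-0.52],[1,0.2131,0.305,0,0,0,-0.52],[1,0.2131,0.305,0,0,0,-0.52]]' && python3 -m pendant '[[1,0,0,0,0,0,0],[1,0,0,0,0,0,0]]'; python3 - <<'E'
from h import *
plan([.397,.2384,.088],113)
d=env.get_image("wrist"); cv2.imwrite("pics/w5.png",d["image"])
m,c=mask("wrist","press",[.397,.238,.05],d)
if m is not None: print(c,m.sum(),fit("press",[(d,m)],[.397,.239]))
E
```

```text
time_s: 15.95
position: [0.4233, 0.1865, 0.2983]
tool_rot: [[-0.921, -0.39, 0.002], [-0.39, 0.921, 0.0], [-0.002, -0.0, -1.0]]
ft_force: [1.5, 0.8, 0.6]
grip_width: 0.0853
gripper_force: 0.0
time_s: 16.2
position: [0.4252, 0.185, 0.298]
tool_rot: [[-0.92, -0.391, 0.001], [-0.391, 0.92, -0.0], [-0.001, -0.001, -1.0]]
ft_force: [-0.3, -0.5, -0.1]
grip_width: 0.0857
gripper_force: 0.0
row [0.0053, 0.0603, 0.21] [-0.0006, 0.0011, 0.0] pos [0.4252 0.185  0.298 ] q [   8.8   11.    81.6   -0.    87.3 -104.2] ft [-0.3499 -0.453  -0.1212] w 0.0857 t 16.2
0.77 3749.0 (array([0.397 , 0.2373]), np.float64(0.03341966628952964))
```

```bash
python3 -m pendant '[[1,0.0053,0.06,0.03,0,0,0],[1,0.0053,0.06,0.08,0,0,0],[1,0.0053,0.06,0.13,0,0,0],[1,0.0053,0.06,0.15,0,0,0],[1,0.0053,0.06,0.15,0,0,0]]' && python3 -m pendant '[[1,0,0,0.03,0,0,0],[1,0,0,0.06,0,0,0],[1,0,0,0.06,0,0,0]]' && python3 -m pendant '[[0,0,0,0,0,0,0],[0,0,0,0,0,0,0],[0,0,0,0,0,0,0],[0,0,0,0,0,0,0]]' 40; python3 -c "
from h import *
d=env.get_image('side'); i=d['image'][180:290,290:420]; cv2.imwrite('pics/s6.png',cv2.resize(i,None,fx=5,fy=5))"
```

```text
time_s: 16.92
position: [0.3976, 0.2375, 0.1464]
tool_rot: [[-0.921, -0.389, -0.003], [-0.389, 0.921, -0.001], [0.003, 0.0, -1.0]]
ft_force: [-0.2, -0.2, 0.9]
grip_width: 0.085
gripper_force: 0.0
time_s: 17.3
position: [0.3976, 0.2379, 0.0873]
tool_rot: [[-0.921, -0.389, -0.002], [-0.389, 0.921, -0.001], [0.002, 0.0, -1.0]]
ft_force: [-0.2, 0.2, 1.1]
grip_width: 0.0853
gripper_force: 0.0
time_s: 17.8
position: [0.3985, 0.2386, 0.0893]
tool_rot: [[-0.921, -0.39, 0.004], [-0.39, 0.921, 0.001], [-0.004, -0.001, -1.0]]
ft_force: [-0.5, -2.7, 5.4]
grip_width: 0.0639
gripper_force: 43.5
```

View pics/s6.png

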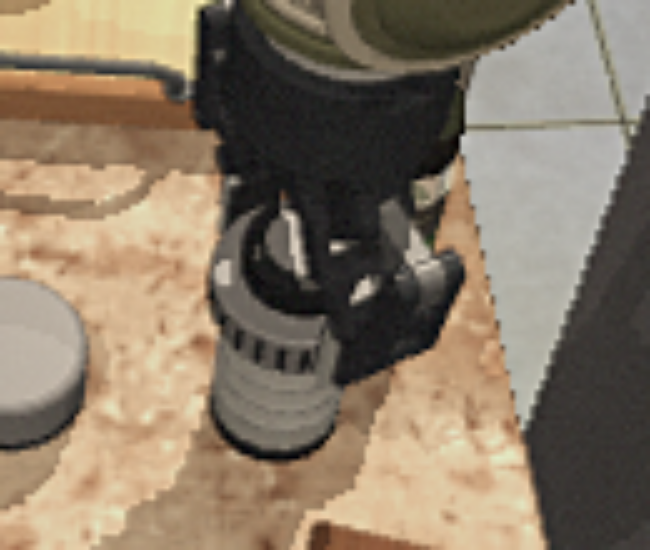

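The jaws hold the press level, with the tips about 5 mm below the collar near (330,370). I'll regrip 6 mm higher so that they clear the mug's rim.

```bash
python3 -m pendant '[[1,0,0,0,0,0,0],[1,0,0,0,0,0,0],[1,0,0,-0.007,0,0,0],[1,0,0,-0.007,0,0,0]]' && python3 -m pendant '[[0,0,0,0,0,0,0],[0,0,0,0,0,0,0],[0,0,0,0,0,0,0],[0,0,0,0,0,0,0]]' 50 && python3 -m pendant '[[0,0,0,-0.03,0,0,0],[0,0,0,-0.08,0,0,0],[0,0,0,-0.14,0,0,0],[0,0,0,-0.19,0,0,0]]'; python3 - <<'E'
from h import *
plan([.454,-.0765,.28],83)
d=env.get_image('side'); i=d['image'][60:290,240:440]; cv2.imwrite('pics/s7.png',cv2.resize(i,None,fx=2.6,fy=2.6))
m,c=mask("side","press"); s=env.observe()["position"]
b=env.find_in("side","press"); print(c,[l["bbox"] for l in b],m.sum())
for z in(.185,.19,.195): print(z,fit("press",[(d,m)],[s[0],s[1]],z))
E
```

```text
time_s: 18.35
position: [0.3977, 0.2387, 0.0951]
tool_rot: [[-0.921, -0.391, 0.001], [-0.391, 0.921, 0.0], [-0.001, -0.0, -1.0]]
ft_force: [-0.1, -0.7, -0.0]
grip_width: 0.0853
gripper_force: 0.0
time_s: 18.85
position: [0.3976, 0.2385, 0.0949]
tool_rot: [[-0.921, -0.391, 0.001], [-0.391, 0.921, 0.0], [-0.001, -0.0, -1.0]]
ft_force: [-0.7, -0.9, 6.0]
grip_width: 0.0631
gripper_force: 53.7
time_s: 19.35
position: [0.3971, 0.2385, 0.2863]
tool_rot: [[-0.921, -0.391, 0.0], [-0.391, 0.921, 0.0], [-0.0, -0.0, -1.0]]
ft_force: [1.0, 0.7, -3.2]
grip_width: 0.0632
gripper_force: 56.4
row [0.0706, -0.3122, 0.0063] [0.0, 0.0002, 0.5234] pos [0.3971 0.2385 0.2863] q [ 16.3  11.4  83.   -0.   85.6 -96.7] ft [ 0.9832  0.7095 -3.1831] w 0.0632 t 19.35
0.77 [[362.6, 180.9, 38.1, 68.9]] 1790.0
0.185 (array([0.3972, 0.2304]), np.float64(0.26653629227451325))
0.19 (array([0.3982, 0.2341]), np.float64(0.2787401973104946))
0.195 (array([0.3993, 0.2376]), np.float64(0.29089095124725717))
```

View pics/s7.png

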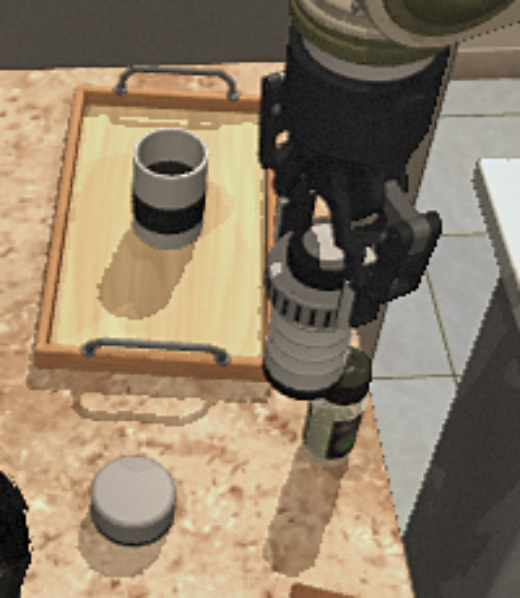

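```bash
python3 -m pendant '[[0,0.0706,-0.3122,0,0,0,0],[0,0.0706,-0.3122,0,0,0,0],[0,0.0706,-0.3122,0,0,0,0],[0,0.0706,-0.3122,0,0,0,0],[0,0.0706,-0.3122,0,0,0,0]]' && python3 -m pendant '[[0,0,0,0,0,0,0],[0,0,0,0,0,0,0],[0,0,0,0,0,0,0]]'; python3 -c "
from h import *
plan([.454,-.0767,.2],113)"
```

```text
time_s: 20.12
position: [0.4524, -0.0708, 0.2824]
tool_rot: [[-0.921, -0.39, -0.003], [-0.39, 0.921, 0.002], [0.002, 0.003, -1.0]]
ft_force: [1.1, 0.7, -1.7]
grip_width: 0.0632
gripper_force: 56.6
time_s: 20.5
position: [0.4527, -0.0677, 0.2838]
tool_rot: [[-0.92, -0.392, -0.001], [-0.392, 0.92, 0.001], [0.001, 0.001, -1.0]]
ft_force: [-0.4, -0.1, -1.5]
grip_width: 0.0631
gripper_force: 56.7
row [0.0022, -0.0089, 0.0838] [0.0011, -0.0009, 0.0016] pos [ 0.4527 -0.0677  0.2838] q [ -23.4   11.    84.     0.    85.1 -136.5] ft [-0.4024 -0.143  -1.4868] w 0.0631 t 20.5
```

```bash
python3 -m pendant '[[0,0.0022,-0.0089,0.04,0,0,0],[0,0.0022,-0.0089,0.082,0,0,0],[0,0.0022,-0.0089,0.082,0,0,0],[0,0.0022,-0.0089,0.082,0,0,0]]'; python3 -c "
from h import *
plan([.454,-.0767,.185],113)
d=env.get_image('side')
for t in ('press','travel_mug'):
  print(t,[(np.round(l['bbox'],1),round(l['conf'],2)) for l in env.find_in('side',t)[:2]])
print(proj(d,[.454,-.077,.05]),proj(d,[.454,-.077,.2]))"
```

```text
time_s: 21.0
position: [0.4551, -0.0776, 0.2039]
tool_rot: [[-0.92, -0.392, 0.002], [-0.392, 0.92, -0.001], [-0.002, -0.002, -1.0]]
ft_force: [0.3, -0.1, -2.2]
grip_width: 0.0632
gripper_force: 56.6
row [0.0007, 0.0013, 0.0189] [-0.0016, 0.0015, 0.001] pos [ 0.4551 -0.0776  0.2039] q [ -24.4   15.4   92.1    0.    72.4 -137.5] ft [ 0.3065 -0.1101 -2.1785] w 0.0632 t 21.0
press [(array([304.9,  92.8,  26.3,  54.8]), 0.87)]
travel_mug [(array([306.6, 135.8,  33.9,  41.7]), 0.94), (array([363.1, 309.9,  33.8,  53.1]), 0.18)]
[305.358  133.3501] [307.848   78.9734]
```

Aligned; lower in small steps, watching the force.

```bash
python3 -m pendant '[[0,0.0007,0.0013,0.01,0,0,0],[0,0.0007,0.0013,0.02,0,0,0],[0,0.0007,0.0013,0.026,0,0,0],[0,0.0007,0.0013,0.026,0,0,0]]'; python3 -c "
from h import *
plan([.454,-.0767,.15],113)"
```

```text
time_s: 21.65
position: [0.4531, -0.0771, 0.1759]
tool_rot: [[-0.921, -0.39, -0.001], [-0.39, 0.921, 0.001], [0.001, 0.001, -1.0]]
ft_force: [0.2, -0.0, -1.3]
grip_width: 0.0631
gripper_force: 56.6
row [-0.001, -0.0, 0.0259] [0.0009, -0.0009, -0.0003] pos [ 0.4531 -0.0771  0.1759] q [ -24.5   17.1   94.9   -0.    68.1 -137.4] ft [ 0.15   -0.0482 -1.2578] w 0.0631 t 21.65
```

```bash
python3 -m pendant '[[0,-0.0008,0,0.02,0,0,0],[0,-0.0008,0,0.04,0,0,0],[0,-0.0008,0,0.055,0,0,0],[0,-0.0008,0,0.06,0,0,0],[0,-0.0008,0,0.06,0,0,0]]' && python3 -m pendant '[[0,0,0,0.002,0,0,0],[0,0,0,0.004,0,0,0],[0,0,0,0.005,0,0,0],[0,0,0,0.005,0,0,0]]'
```

```text
time_s: 22.28
position: [0.4542, -0.0769, 0.1166]
tool_rot: [[-0.921, -0.391, 0.0], [-0.391, 0.921, -0.0], [-0.0, -0.0, -1.0]]
ft_force: [0.0, -1.0, -2.3]
grip_width: 0.0631
gripper_force: 56.8
time_s: 22.78
position: [0.454, -0.0768, 0.1114]
tool_rot: [[-0.921, -0.391, -0.0], [-0.391, 0.921, 0.0], [0.0, 0.0, -1.0]]
ft_force: [0.2, 0.5, -1.4]
grip_width: 0.0627
gripper_force: 56.8
```

```bash
python3 -m pendant '[[0,0,0,0.001,0,0,0],[0,0,0,0.002,0,0,0],[0,0,0,0.002,0,0,0]]' && python3 -m pendant '[[1,0,0,0,0,0,0],[1,0,0,0,0,0,0],[1,0,0,0,0,0,0]]' && python3 -m pendant '[[1,0,0,-0.05,0,0,0],[1,0,0,-0.1,0,0,0],[1,0,0,-0.16,0,0,0],[1,0,0,-0.19,0,0,0],[1,0,0,-0.19,0,0,0]]'; python3 -c "
from h import *
plan([.501,.2215,.30],113)
plan([.501,.2215,.30],83)"
```

```text
time_s: 23.15
position: [0.4542, -0.0768, 0.1108]
tool_rot: [[-0.921, -0.391, 0.001], [-0.391, 0.921, -0.0], [-0.001, -0.001, -1.0]]
ft_force: [-4.1, 1.1, 15.3]
grip_width: 0.0628
gripper_force: 58.8
time_s: 23.52
position: [0.4541, -0.0768, 0.1093]
tool_rot: [[-0.921, -0.391, -0.0], [-0.391, 0.921, 0.0], [0.0, 0.0, -1.0]]
ft_force: [0.1, -0.0, -0.2]
grip_width: 0.0853
gripper_force: 0.0
time_s: 24.15
position: [0.4546, -0.077, 0.3012]
tool_rot: [[-0.921, -0.391, 0.004], [-0.391, 0.921, -0.002], [-0.003, -0.003, -1.0]]
ft_force: [-0.4, 0.3, -0.2]
grip_width: 0.0854
gripper_force: 0.0
row [-0.1593, 0.2566, 0.0009] [-0.0033, 0.003, -0.0001] pos [ 0.4546 -0.077   0.3012] q [ -24.4   10.5   81.7   -0.    87.5 -137.4] ft [-0.3641  0.278  -0.1942] w 0.0854 t 24.15
row [-0.1593, 0.2566, 0.0009] [-0.0024, 0.0038, 0.5235] pos [ 0.4546 -0.077   0.3012] q [ -24.4   10.5   81.7   -0.    87.5 -137.4] ft [-0.3641  0.278  -0.1942] w 0.0854 t 24.15
```

```bash
python3 -m pendant '[[1,-0.1593,0.2566,0,0,0,0],[1,-0.1593,0.2566,0,0,0,0],[1,-0.1593,0.2566,0,0,0,0],[1,-0.1593,0.2566,0,0,0,0],[1,-0.1593,0.2566,0,0,0,0]]' && python3 -m pendant '[[1,-0.025,0.035,0,0,0,0],[1,-0.025,0.035,0,0,0,0]]'; python3 - <<'E'
from h import *
plan([.501,.2215,.15],113)
d=env.get_image("wrist"); cv2.imwrite("pics/w8.png",d["image"])
m,c=mask("wrist","lid",[.501,.2215,.016],d)
if m is not None: print(c,m.sum(),fit("lid",[(d,m)],[.501,.221]))
E
```

```text
time_s: 24.78
position: [0.5001, 0.224, 0.2976]
tool_rot: [[-0.92, -0.391, -0.003], [-0.391, 0.92, -0.001], [0.003, 0.001, -1.0]]
ft_force: [-0.4, -0.8, -0.0]
grip_width: 0.0856
gripper_force: 0.0
time_s: 25.02
position: [0.5095, 0.2659, 0.297]
tool_rot: [[-0.919, -0.394, -0.003], [-0.394, 0.919, -0.001], [0.003, 0.001, -1.0]]
ft_force: [-0.3, -1.5, -0.0]
grip_width: 0.0854
gripper_force: 0.0
row [0.0248, -0.0375, 0.147] [0.0007, -0.0035, 0.0032] pos [0.5095 0.2659 0.297 ] q [ 15.8  22.8  64.7   0.   92.7 -97.4] ft [-0.251  -1.4817 -0.0157] w 0.0854 t 25.025
0.68 2570.0 (array([0.5018, 0.2208]), np.float64(0.05138038919316479))
```

```bash
python3 -m pendant '[[1,0.0245,-0.038,0.05,0,0,0],[1,0.0245,-0.038,0.1,0,0,0],[1,0.0245,-0.038,0.16,0,0,0],[1,0.0245,-0.038,0.21,0,0,0],[1,0.0245,-0.038,0.21,0,0,0]]' && python3 -m pendant '[[1,0,0,0.03,0,0,0],[1,0,0,0.055,0,0,0],[1,0,0,0.055,0,0,0]]'; python3 -c "
from h import *
plan([.5015,.221,.030],113)"
```

```text
time_s: 25.75
position: [0.5003, 0.2176, 0.0868]
tool_rot: [[-0.921, -0.389, -0.007], [-0.389, 0.921, -0.002], [0.007, 0.001, -1.0]]
ft_force: [0.9, 1.2, -0.3]
grip_width: 0.0849
gripper_force: 0.0
time_s: 26.12
position: [0.5024, 0.2186, 0.0354]
tool_rot: [[-0.921, -0.39, -0.0], [-0.39, 0.921, -0.0], [0.0, -0.0, -1.0]]
ft_force: [-0.4, -0.4, 0.6]
grip_width: 0.0857
gripper_force: 0.0
row [-0.0001, 0.0025, 0.0054] [-0.0, -0.0001, -0.0009] pos [0.5024 0.2186 0.0354] q [  11.1   35.7   90.6   -0.    53.7 -101.8] ft [-0.3565 -0.3538  0.6102] w 0.0857 t 26.125
```

```bash
python3 -m pendant '[[1,0,0.0025,0.0054,0,0,0],[1,0,0.0025,0.0054,0,0,0],[0,0,0.0025,0.0054,0,0,0],[0,0,0.0025,0.0054,0,0,0],[0,0,0.0025,0.0054,0,0,0]]' 40 && python3 -m pendant '[[0,0,0,0,0,0,0]]' && python3 -m pendant '[[0,0,0,-0.04,0,0,0],[0,0,0,-0.1,0,0,0],[0,0,0,-0.16,0,0,0],[0,0,0,-0.22,0,0,0]]'; python3 -c "
from h import *
plan([.454,-.0767,.25],113)
d=env.get_image('side'); print([(np.round(l['bbox'],1),round(l['conf'],2)) for l in env.find_in('side','lid')])"
```

```text
time_s: 26.75
position: [0.5015, 0.2215, 0.0304]
tool_rot: [[-0.92, -0.391, 0.002], [-0.391, 0.92, 0.0], [-0.002, -0.0, -1.0]]
ft_force: [-3.6, -1.0, 11.2]
grip_width: 0.0631
gripper_force: 41.1
time_s: 26.88
position: [0.5014, 0.2215, 0.0304]
tool_rot: [[-0.92, -0.391, 0.002], [-0.391, 0.92, 0.0], [-0.002, -0.0, -1.0]]
ft_force: [-3.4, -1.0, 10.9]
grip_width: 0.0635
gripper_force: 41.1
time_s: 27.38
position: [0.5007, 0.2213, 0.2514]
tool_rot: [[-0.921, -0.391, 0.0], [-0.391, 0.921, 0.0], [-0.0, -0.0, -1.0]]
ft_force: [0.7, -0.4, -0.7]
grip_width: 0.0632
gripper_force: 44.2
row [0.1593, -0.2561, 0.0013] [-0.0, 0.0003, -0.0002] pos [0.5007 0.2213 0.2514] q [  11.4   21.4   74.4    0.    84.1 -101.5] ft [ 0.7388 -0.3969 -0.7266] w 0.0632 t 27.375
[(array([290.1, 180.7,  31.1,  39.8]), 0.79), (array([298.4, 149.6,  93.2, 115.5]), 0.53)]
```

```bash
python3 -m pendant '[[0,0.1593,-0.2561,0,0,0,0],[0,0.1593,-0.2561,0,0,0,0],[0,0.1593,-0.2561,0,0,0,0],[0,0.1593,-0.2561,0,0,0,0],[0,0.1593,-0.2561,0,0,0,0]]' && python3 -m pendant '[[0,0,0,0.04,0,0,0],[0,0,0,0.04,0,0,0],[0,0,0,0.04,0,0,0]]'; python3 -c "
from h import *
plan([.454,-.0767,.178],113)
d=env.get_image('side'); i=d['image'][40:200,220:400]; cv2.imwrite('pics/s9.png',cv2.resize(i,None,fx=3.5,fy=3.5))"
```

```text
time_s: 28.1
position: [0.4536, -0.0786, 0.2487]
tool_rot: [[-0.921, -0.39, -0.0], [-0.39, 0.921, 0.0], [0.0, 0.0, -1.0]]
ft_force: [1.4, -0.1, 0.3]
grip_width: 0.0632
gripper_force: 44.2
time_s: 28.48
position: [0.4549, -0.0763, 0.2099]
tool_rot: [[-0.92, -0.391, 0.001], [-0.391, 0.92, -0.0], [-0.001, -0.001, -1.0]]
ft_force: [0.1, 1.0, -0.9]
grip_width: 0.063
gripper_force: 44.4
row [0.001, -0.0001, 0.0319] [-0.0006, 0.0006, 0.0007] pos [ 0.4549 -0.0763  0.2099] q [ -24.3   15.    91.5   -0.    73.4 -137.3] ft [ 0.0874  1.0275 -0.8639] w 0.063 t 28.475
```

View pics/s9.png

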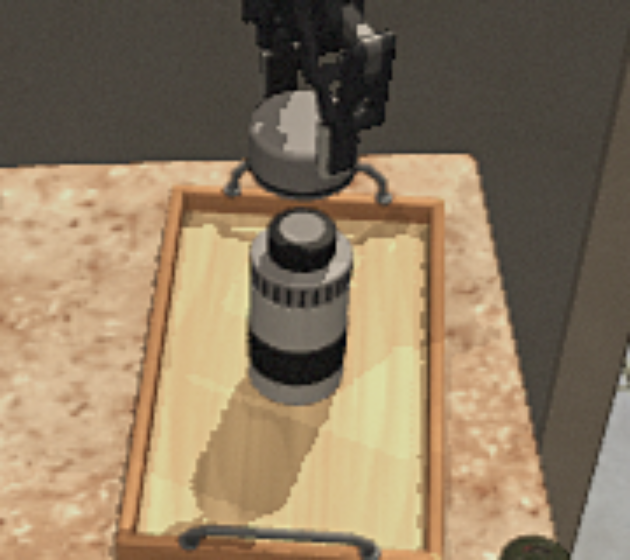

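The press is seated with its collar on the rim, and the held lid (302,140) is centred over the cap (302,238). Lowering the lid.

```bash
python3 -m pendant '[[0,0.001,0,0.015,0,0,0],[0,0.001,0,0.03,0,0,0],[0,0.001,0,0.045,0,0,0],[0,0.001,0,0.045,0,0,0]]' && python3 -m pendant '[[0,0,0,0.007,0,0,0],[0,0,0,0.014,0,0,0],[0,0,0,0.018,0,0,0],[0,0,0,0.018,0,0,0]]'
```

```text
time_s: 29.02
position: [0.4538, -0.0765, 0.1644]
tool_rot: [[-0.92, -0.392, -0.0], [-0.392, 0.92, 0.0], [0.0, 0.0, -1.0]]
ft_force: [-0.8, -0.9, 0.2]
grip_width: 0.0632
gripper_force: 44.4
time_s: 29.52
position: [0.4535, -0.0769, 0.1458]
tool_rot: [[-0.921, -0.391, -0.0], [-0.391, 0.921, 0.0], [0.0, 0.0, -1.0]]
ft_force: [-0.5, 0.7, -1.1]
grip_width: 0.0629
gripper_force: 44.4
```

```bash
python3 -m pendant '[[0,0,0,0.001,0,0,0],[0,0,0,0.002,0,0,0],[0,0,0,0.003,0,0,0],[0,0,0,0.003,0,0,0]]' && python3 -m pendant '[[1,0,0,0,0,0,0],[1,0,0,0,0,0,0],[1,0,0,0,0,0,0]]' && python3 -m pendant '[[1,0,0,-0.05,0,0,0],[1,0,0,-0.1,0,0,0],[1,0,0,-0.16,0,0,0],[1,0,0,-0.16,0,0,0]]'; python3 -c "
from h import *
plan([.501,.393,.26],113)
plan([.501,.393,.26],83)"
```

```text
time_s: 30.02
position: [0.4539, -0.077, 0.1444]
tool_rot: [[-0.921, -0.391, 0.002], [-0.391, 0.921, -0.001], [-0.001, -0.001, -1.0]]
ft_force: [-3.9, 1.9, 13.5]
grip_width: 0.0635
gripper_force: 45.8
time_s: 30.4
position: [0.4536, -0.077, 0.1429]
tool_rot: [[-0.921, -0.391, -0.0], [-0.391, 0.921, 0.0], [0.0, 0.0, -1.0]]
ft_force: [0.8, 0.2, 1.0]
grip_width: 0.0857
gripper_force: 0.0
time_s: 30.9
position: [0.4547, -0.0774, 0.3068]
tool_rot: [[-0.921, -0.391, 0.008], [-0.391, 0.921, -0.004], [-0.006, -0.006, -1.0]]
ft_force: [0.2, 0.1, -1.0]
grip_width: 0.0853
gripper_force: 0.0
row [-0.2261, 0.4152, 0.0455] [-0.0063, 0.0058, -0.0001] pos [ 0.4547 -0.0774  0.3068] q [ -24.4   10.3   81.1   -0.    88.1 -137.4] ft [ 0.2125  0.0703 -0.9601] w 0.0853 t 30.9
row [-0.2261, 0.4152, 0.0455] [-0.0047, 0.0073, 0.5235] pos [ 0.4547 -0.0774  0.3068] q [ -24.4   10.3   81.1   -0.    88.1 -137.4] ft [ 0.2125  0.0703 -0.9601] w 0.0853 t 30.9
```

```bash
python3 -m pendant '[[1,-0.2261,0.4152,0,0,0,0.18],[1,-0.2261,0.4152,0,0,0,0.36],[1,-0.2261,0.4152,0,0,0,0.54],[1,-0.2261,0.4152,0,0,0,0.72],[1,-0.2261,0.4152,0,0,0,0.9]]' && python3 -m pendant '[[1,0,0,0,0,0,0.18],[1,0,0,0,0,0,0.36],[1,0,0,0,0,0,0.54],[1,0,0,0,0,0,0.72],[1,0,0,0,0,0,0.9]]'; python3 -c "
from h import *
plan([.501,.36,.26],-7.3)"
```

```text
time_s: 31.52
position: [0.4812, 0.1919, 0.3018]
tool_rot: [[-0.919, 0.394, -0.002], [0.394, 0.919, -0.0], [0.002, -0.001, -1.0]]
ft_force: [0.2, -0.3, -0.2]
grip_width: 0.0856
gripper_force: 0.0
time_s: 32.15
position: [0.4813, 0.1902, 0.3017]
tool_rot: [[-0.262, 0.965, -0.002], [0.965, 0.262, -0.0], [0.0, -0.002, -1.0]]
ft_force: [-0.3, -0.1, -0.7]
grip_width: 0.0853
gripper_force: 0.0
row [0.1587, 0.0637, 0.0416] [-0.0024, 0.0002, 0.3927] pos [0.4813 0.1902 0.3017] q [ 8.4 16.6 73.3 -0.  90.2 -6.8] ft [-0.2985 -0.0726 -0.6899] w 0.0853 t 32.15
```

```bash
python3 -m pendant '[[1,0.1587,0.0637,0.03,0,0,0.18],[1,0.1587,0.0637,0.03,0,0,0.36],[1,0.1587,0.0637,0.03,0,0,0.3927],[1,0.1587,0.0637,0.03,0,0,0.3927],[1,0.1587,0.0637,0.03,0,0,0.3927]]'; python3 - <<'E'
from h import *
plan([.501,.393,.15],-7.3)
d=env.get_image("wrist")
m,c=mask("wrist","sugar_shaker",[.501,.393,.045],d)
if m is not None: print(c,m.sum(),fit("sugar_shaker",[(d,m)],[.501,.393]))
print([(np.round(l['bbox'],1),round(l['conf'],2)) for l in env.find_in('wrist','sugar_shaker')],proj(d,[.501,.393,0]),proj(d,[.501,.393,.09]))
print([(np.round(l['centre'],1),round(l['conf'],2),atz(d,*l['centre'],0)) for l in env.tip_of('wrist','sugar_shaker')])
E
```

```text
time_s: 32.78
position: [0.5002, 0.3598, 0.272]
tool_rot: [[0.121, 0.993, -0.002], [0.993, -0.121, -0.001], [-0.001, -0.001, -1.0]]
ft_force: [-0.6, -1.2, 0.4]
grip_width: 0.0854
gripper_force: 0.0
row [0.0332, -0.003, 0.122] [-0.0015, 0.0013, 0.0063] pos [0.5002 0.3598 0.272 ] q [24.7 27.9 60.3 -0.  91.9 31.7] ft [-0.5598 -1.1582  0.4381] w 0.0854 t 32.775
0.81 1388.0 (array([0.5037, 0.3995]), np.float64(0.26802181416597215))
[(array([283.8, 148.7,  39.7,  46. ]), 0.88)] [280.979  144.9384] [280.3177 157.2437]
[(array([283.4, 142.4]), 0.57, array([0.5041, 0.3955, 0.    ]))]
```

```bash
python3 -m pendant '[[1,0.0355,0,0,0,0,-0.18],[1,0.0355,0,0,0,0,-0.36],[1,0.0355,0,0,0,0,-0.54],[1,0.0355,0,0,0,0,-0.72],[1,0.0355,0,0,0,0,-0.9]]' && python3 -m pendant '[[1,0,0,0.05,0,0,-0.18],[1,0,0,0.1,0,0,-0.36],[1,0,0,0.13,0,0,-0.54],[1,0,0,0.13,0,0,-0.665],[1,0,0,0.13,0,0,-0.665]]'; python3 -c "
from h import *
plan([.5035,.395,.04],82.7)"
```

```text
time_s: 33.6
position: [0.5049, 0.3946, 0.2735]
tool_rot: [[-0.706, 0.709, 0.0], [0.709, 0.706, 0.0], [-0.0, 0.0, -1.0]]
ft_force: [-0.0, -0.1, -0.6]
grip_width: 0.0852
gripper_force: 0.0
time_s: 34.22
position: [0.505, 0.3948, 0.1434]
tool_rot: [[-0.992, 0.129, 0.0], [0.129, 0.992, 0.0], [-0.0, 0.0, -1.0]]
ft_force: [0.3, -1.3, 0.5]
grip_width: 0.0854
gripper_force: 0.0
row [0.0016, -0.0, 0.1034] [0.0002, 0.0003, -0.002] pos [0.505  0.3948 0.1434] q [ 27.5  35.7  67.9  -0.   76.4 -55.1] ft [ 0.3132 -1.2682  0.5283] w 0.0854 t 34.225
```

```bash
python3 -m pendant '[[1,0.0016,0,0.05,0,0,0],[1,0.0016,0,0.095,0,0,0],[1,0.0016,0,0.1,0,0,0],[1,0.0016,0,0.1,0,0,0]]' && python3 -m pendant '[[0,0,0,0,0,0,0],[0,0,0,0,0,0,0],[0,0,0,0,0,0,0],[0,0,0,0,0,0,0],[0,0,0,0,0,0,0]]' 20 && python3 -m pendant '[[1,0,0,0,0,0,0],[1,0,0,0,0,0,0],[1,0,0,0,0,0,0],[1,0,0,0,0,0,0]]'&& python3 -m pendant '[[1,0,0,-0.05,0,0,0],[1,0,0,-0.08,0,0,0.1],[1,0,0,-0.08,0,0,0.28],[1,0,0,-0.08,0,0,0.46],[1,0,0,-0.08,0,0,0.64]]' && python3 -m pendant '[[1,0,0,0,0,0,0.18],[1,0,0,0,0,0,0.36],[1,0,0,0,0,0,0.54],[1,0,0,0,0,0,0.72],[1,0,0,0,0,0,0.9]]'; python3 -c "
from h import *
plan([.5035,.395,.04],-7.3)"
```

```text
time_s: 34.72
position: [0.504, 0.3959, 0.0448]
tool_rot: [[-0.992, 0.128, 0.002], [0.128, 0.992, 0.001], [-0.002, 0.001, -1.0]]
ft_force: [-0.4, -0.1, 0.0]
grip_width: 0.0852
gripper_force: 0.0
time_s: 35.35
position: [0.5035, 0.3959, 0.0444]
tool_rot: [[-0.992, 0.127, 0.002], [0.127, 0.992, 0.001], [-0.002, 0.001, -1.0]]
ft_force: [-0.3, -0.5, 5.3]
grip_width: 0.0402
gripper_force: 19.8
time_s: 35.85
position: [0.5031, 0.3956, 0.043]
tool_rot: [[-0.992, 0.127, -0.0], [0.127, 0.992, -0.0], [0.0, -0.0, -1.0]]
ft_force: [0.9, 0.1, 0.6]
grip_width: 0.0852
gripper_force: 0.0
time_s: 36.48
position: [0.503, 0.3956, 0.1231]
tool_rot: [[-0.716, 0.698, -0.0], [0.698, 0.716, -0.0], [0.0, -0.0, -1.0]]
ft_force: [0.1, -0.9, 0.8]
grip_width: 0.0854
gripper_force: 0.0
time_s: 37.1
position: [0.5031, 0.3956, 0.1231]
tool_rot: [[0.102, 0.995, -0.0], [0.995, -0.102, -0.0], [-0.0, -0.0, -1.0]]
ft_force: [0.6, -0.0, 0.4]
grip_width: 0.0855
gripper_force: 0.0
row [-0.0006, 0.0005, 0.0831] [-0.0001, 0.0001, 0.0249] pos [0.5031 0.3956 0.1231] q [27.6 36.7 69.5 -0.  73.8 33.5] ft [ 0.5966 -0.0189  0.3621] w 0.0855 t 37.1
```

```bash
python3 -m pendant '[[1,0,0,0.04,0,0,0.025],[1,0,0,0.08,0,0,0.025],[1,0,0,0.08,0,0,0.025],[1,0,0,0.08,0,0,0.025]]' && python3 -m pendant '[[0,0,0,0,0,0,0],[0,0,0,0,0,0,0],[0,0,0,0,0,0,0],[0,0,0,0,0,0,0],[0,0,0,0,0,0,0]]' 40; python3 - <<'E'
from h import *
plan([.5035,.395,.04],-7.3)
d=env.get_image("side"); b=env.find_in("side","sugar_shaker"); print([(np.round(l['bbox'],1),round(l['conf'],2)) for l in b])
cv2.imwrite("pics/s10.png",cv2.resize(d["image"][270:400,220:380],None,fx=4,fy=4))
E
```

```text
time_s: 37.6
position: [0.5038, 0.396, 0.0447]
tool_rot: [[0.121, 0.993, 0.002], [0.993, -0.121, 0.001], [0.001, 0.002, -1.0]]
ft_force: [0.7, 0.9, -0.3]
grip_width: 0.0855
gripper_force: 0.0
time_s: 38.22
position: [0.5033, 0.3959, 0.0445]
tool_rot: [[0.121, 0.993, 0.001], [0.993, -0.121, 0.001], [0.001, 0.001, -1.0]]
ft_force: [-1.7, -1.0, 7.5]
grip_width: 0.0398
gripper_force: 39.5
row [-0.0008, 0.0003, 0.0045] [0.0013, -0.001, 0.006] pos [0.5033 0.3959 0.0445] q [27.6 41.8 74.   0.  64.1 34.6] ft [-1.7358 -0.9919  7.4519] w 0.0398 t 38.225
[(array([296.4, 338.5,  26.5,  24.7]), 0.73), (array([299.3, 146. ,  92.4, 122.4]), 0.34)]
```

View pics/s10.png

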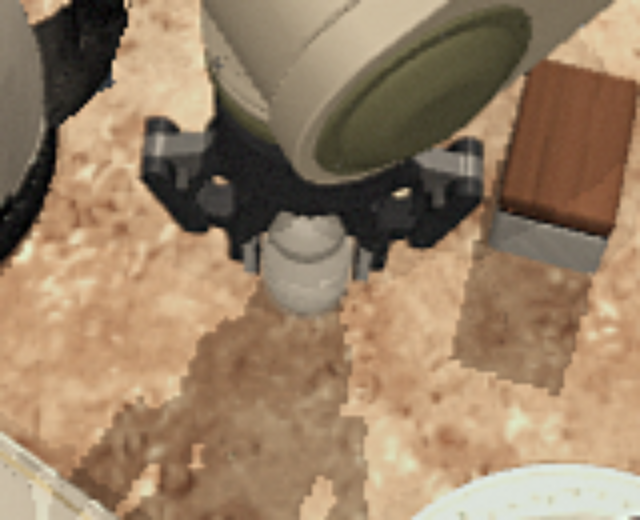

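The shaker is held upright and centred at (305,265) in the crop. Carrying it to (.466,.018).

```bash
python3 -m pendant '[[0,0,0,-0.04,0,0,0],[0,0,0,-0.1,0,0,0],[0,0,0,-0.12,0,0,0],[0,0,0,-0.12,0,0,0]]'; python3 -c "
from h import *
plan([.4663,.0184,.165],-7.3)"
```

```text
time_s: 38.83
position: [0.5034, 0.3959, 0.1647]
tool_rot: [[0.121, 0.993, 0.003], [0.993, -0.121, 0.002], [0.002, 0.003, -1.0]]
ft_force: [-0.7, 0.3, -1.4]
grip_width: 0.0401
gripper_force: 40.9
row [-0.3792, 0.0089, -0.0009] [0.0027, -0.0019, 0.006] pos [0.5034 0.3959 0.1647] q [27.6 34.5 66.5  0.  78.9 34.6] ft [-0.7208  0.3072 -1.3661] w 0.0401 t 38.825
```

```bash
python3 -m pendant '[[0,-0.36,0.0089,0,0,0,0.006],[0,-0.36,0.0089,0,0,0,0.006],[0,-0.36,0.0089,0,0,0,0.006],[0,-0.36,0.0089,0,0,0,0.006],[0,-0.36,0.0089,0,0,0,0.006]]' && python3 -m pendant '[[0,0,0,0,0,0,0]]'; python3 -c "
from h import *
plan([.4663,.0184,.1],-7.3)"
```

```text
time_s: 39.45
position: [0.4717, 0.0828, 0.1618]
tool_rot: [[0.127, 0.992, -0.002], [0.992, -0.127, 0.0], [-0.0, -0.002, -1.0]]
ft_force: [1.2, 0.5, -1.8]
grip_width: 0.0403
gripper_force: 40.9
time_s: 39.58
position: [0.4721, 0.0812, 0.1619]
tool_rot: [[0.133, 0.991, -0.003], [0.991, -0.133, -0.0], [-0.001, -0.003, -1.0]]
ft_force: [-0.3, 0.4, -0.9]
grip_width: 0.04
gripper_force: 40.9
row [-0.063, 0.0028, 0.0619] [-0.0029, 0.0007, -0.0059] pos [0.4721 0.0812 0.1619] q [-4.4 19.9 93.2 -0.  67.   3.2] ft [-0.3426  0.4188 -0.9243] w 0.04 t 39.575
```

```bash
python3 -m pendant '[[0,-0.063,0.0028,0,0,0,0],[0,-0.063,0.0028,0.03,0,0,0],[0,-0.063,0.0028,0.07,0,0,0],[0,-0.063,0.0028,0.085,0,0,0],[0,-0.063,0.0028,0.085,0,0,0]]' && python3 -m pendant '[[0,0,0,0,0,0,0]]'; python3 -c "
from h import *
plan([.4663,.0184,.05],-7.3)"
```

```text
time_s: 40.2
position: [0.4667, 0.0227, 0.0765]
tool_rot: [[0.126, 0.992, -0.004], [0.992, -0.126, 0.001], [0.0, -0.004, -1.0]]
ft_force: [0.0, -0.2, -0.7]
grip_width: 0.04
gripper_force: 40.9
time_s: 40.33
position: [0.4679, 0.0222, 0.0783]
tool_rot: [[0.126, 0.992, 0.0], [0.992, -0.126, 0.0], [0.0, 0.0, -1.0]]
ft_force: [0.9, -0.9, -1.3]
grip_width: 0.0402
gripper_force: 40.9
row [-0.004, -0.0011, 0.0283] [0.0003, -0.0001, 0.0007] pos [0.4679 0.0222 0.0783] q [-11.8  26.  101.1   0.   52.9  -4.6] ft [ 0.8994 -0.9314 -1.3361] w 0.0402 t 40.325
```

```bash
python3 -m pendant '[[0,-0.004,-0.0011,0.01,0,0,0],[0,-0.004,-0.0011,0.02,0,0,0],[0,-0.004,-0.0011,0.026,0,0,0],[0,-0.004,-0.0011,0.027,0,0,0],[0,-0.004,-0.0011,0.027,0,0,0]]'; python3 -c "
from h import *
plan([.4663,.0184,.05],-7.3)"
```

```text
time_s: 40.95
position: [0.4661, 0.0179, 0.0512]
tool_rot: [[0.127, 0.992, 0.0], [0.992, -0.127, -0.0], [-0.0, 0.0, -1.0]]
ft_force: [0.6, 0.2, -1.1]
grip_width: 0.0399
gripper_force: 40.9
row [0.0005, 0.0001, 0.0012] [0.0001, 0.0, -0.0001] pos [0.4661 0.0179 0.0512] q [-12.4  28.6 102.9   0.   48.4  -5.1] ft [ 0.5952  0.2283 -1.1169] w 0.0399 t 40.95
```

```bash
python3 -m pendant '[[0,0.0005,0,0.0015,0,0,0],[0,0.0005,0,0.002,0,0,0],[0,0.0005,0,0.002,0,0,0]]' && python3 -m pendant '[[1,0,0,0,0,0,0],[1,0,0,0,0,0,0],[1,0,0,0,0,0,0]]' && python3 -m pendant '[[1,0,0,-0.05,0,0,0],[1,0,0,-0.1,0,0,0],[1,0,0,-0.16,0,0,0],[1,0,0,-0.2,0,0,0]]'; python3 -c "
from h import *
plan([.385,.33,.25],-18.4)"
```

```text
time_s: 41.32
position: [0.4664, 0.0182, 0.0504]
tool_rot: [[0.127, 0.992, 0.002], [0.992, -0.127, -0.001], [-0.001, 0.002, -1.0]]
ft_force: [-3.0, -2.8, 14.9]
grip_width: 0.0399
gripper_force: 42.5
time_s: 41.7
position: [0.4661, 0.0184, 0.0491]
tool_rot: [[0.127, 0.992, -0.0], [0.992, -0.127, 0.0], [0.0, -0.0, -1.0]]
ft_force: [0.3, -0.5, -0.2]
grip_width: 0.0854
gripper_force: 0.0
time_s: 42.2
position: [0.4662, 0.0184, 0.2518]
tool_rot: [[0.127, 0.992, 0.003], [0.992, -0.127, -0.001], [-0.0, 0.003, -1.0]]
ft_force: [-0.1, 0.3, -0.2]
grip_width: 0.0855
gripper_force: 0.0
row [0.2987, -0.1202, 0.0014] [0.0027, -0.0001, 0.1937] pos [0.4662 0.0184 0.2518] q [-12.3  13.2  86.5   0.   80.1  -5. ] ft [-0.1134  0.3219 -0.1908] w 0.0855 t 42.2
```

```bash
python3 -m pendant '[[1,0.2987,-0.1202,0,0,0,0.18],[1,0.2987,-0.1202,0,0,0,0.194],[1,0.2987,-0.1202,0,0,0,0.194],[1,0.2987,-0.1202,0,0,0,0.194],[1,0.2987,-0.1202,0,0,0,0.194]]' && python3 -m pendant '[[1,0,0,0,0,0,0],[1,0,0,0,0,0,0]]'; python3 - <<'E'
from h import *
plan([.385,.358,.1],-18.4)
d=env.get_image("wrist")
m,c=mask("wrist","tea_caddy",[.385,.358,.03],d)
if m is not None: print(c,m.sum(),fit("tea_caddy",[(d,m)],[.385,.358,-.32]))
E
```

```text
time_s: 42.82
position: [0.3881, 0.3162, 0.2491]
tool_rot: [[0.316, 0.949, 0.0], [0.949, -0.316, -0.0], [0.0, 0.0, -1.0]]
ft_force: [1.5, -0.3, -0.0]
grip_width: 0.0851
gripper_force: 0.0
time_s: 43.08
position: [0.389, 0.314, 0.2489]
tool_rot: [[0.316, 0.949, -0.0], [0.949, -0.316, -0.001], [-0.001, -0.0, -1.0]]
ft_force: [-0.4, 0.4, -0.3]
grip_width: 0.0857
gripper_force: 0.0
row [0.0406, -0.0176, 0.1489] [-0.0002, 0.0007, 0.0001] pos [0.389  0.314  0.2489] q [25.3 16.8 82.  -0.  81.3 43.7] ft [-0.4151  0.3723 -0.3063] w 0.0857 t 43.075
0.59 4315.0 (array([ 0.3857,  0.36  , -0.328 ]), np.float64(0.03380714458885414))
```

```bash
python3 -m pendant '[[1,0.0417,-0.0174,0.04,0,0,0],[1,0.0417,-0.0174,0.09,0,0,0],[1,0.0417,-0.0174,0.14,0,0,0],[1,0.0417,-0.0174,0.15,0,0,0]]' && python3 -m pendant '[[1,0,0,0.03,0,0,0],[1,0,0,0.06,0,0,0],[1,0,0,0.064,0,0,0],[1,0,0,0.064,0,0,0]]' && python3 -m pendant '[[0,0,0,0,0,0,0],[0,0,0,0,0,0,0],[0,0,0,0,0,0,0],[0,0,0,0,0,0,0],[0,0,0,0,0,0,0]]' 50; python3 -c "
from h import *
plan([.385,.358,.1],-18.4)
"
```

```text
time_s: 43.68
position: [0.3853, 0.3576, 0.097]
tool_rot: [[0.318, 0.948, -0.005], [0.948, -0.318, -0.003], [-0.004, -0.004, -1.0]]
ft_force: [1.1, -0.1, 0.6]
grip_width: 0.0855
gripper_force: 0.0
time_s: 44.18
position: [0.3867, 0.3594, 0.0366]
tool_rot: [[0.317, 0.949, 0.002], [0.949, -0.317, 0.001], [0.002, 0.001, -1.0]]
ft_force: [-0.4, 0.6, -0.4]
grip_width: 0.0855
gripper_force: 0.0
time_s: 44.8
position: [0.3861, 0.3596, 0.0362]
tool_rot: [[0.316, 0.949, 0.002], [0.949, -0.316, 0.001], [0.001, 0.001, -1.0]]
ft_force: [0.2, -2.1, 7.0]
grip_width: 0.0491
gripper_force: 52.3
row [-0.0017, -0.0005, -0.0638] [0.0012, -0.0013, -0.0003] pos [0.3861 0.3596 0.0362] q [30.1 34.2 94.  -0.  51.7 48.5] ft [ 0.2089 -2.0541  6.9957] w 0.0491 t 44.8
```

```bash
python3 -m pendant '[[0,0,0,-0.04,0,0,0],[0,0,0,-0.1,0,0,0],[0,0,0,-0.16,0,0,0],[0,0,0,-0.21,0,0,0]]'; python3 -c "
from h import *
plan([.4418,-.172,.245],-97.3)
"
```

```text
time_s: 45.3
position: [0.3853, 0.3592, 0.2479]
tool_rot: [[0.316, 0.949, 0.001], [0.949, -0.316, 0.001], [0.001, 0.001, -1.0]]
ft_force: [0.9, 0.5, -1.1]
grip_width: 0.0497
gripper_force: 52.5
row [-0.4862, 0.2214, 0.0025] [0.0, -0.0018, 1.3768] pos [0.3853 0.3592 0.2479] q [30.1 19.5 78.1  0.  82.4 48.5] ft [ 0.8603  0.4556 -1.0672] w 0.0497 t 45.3
```

```bash
python3 -m pendant '[[0,-0.4862,0.2214,0,0,0,0.18],[0,-0.4862,0.2214,0,0,0,0.36],[0,-0.4862,0.2214,0,0,0,0.54],[0,-0.4862,0.2214,0,0,0,0.72],[0,-0.4862,0.2214,0,0,0,0.9]]' && python3 -m pendant '[[0,0,0,0,0,0,0.18],[0,0,0,0,0,0,0.36],[0,0,0,0,0,0,0.477]]'; python3 -c "
from h import *
plan([.4418,-.172,.245],-97.3)
"
```

```text
time_s: 45.92
position: [0.4183, 0.0467, 0.2455]
tool_rot: [[0.942, 0.337, 0.001], [0.337, -0.942, -0.0], [0.001, 0.0, -1.0]]
ft_force: [1.8, -0.6, -1.4]
grip_width: 0.0497
gripper_force: 52.7
time_s: 46.3
position: [0.4184, 0.0484, 0.2453]
tool_rot: [[0.991, -0.133, -0.0], [-0.133, -0.991, 0.0], [-0.0, -0.0, -1.0]]
ft_force: [-0.1, -0.1, -1.6]
grip_width: 0.0495
gripper_force: 52.8
row [0.0524, 0.2153, 0.0003] [-0.0, 0.0, -0.0055] pos [0.4184 0.0484 0.2453] q [-9.6  8.9 93.3  0.  77.8 88. ] ft [-0.0545 -0.0941 -1.6206] w 0.0495 t 46.3
```

```bash
python3 -m pendant '[[0,0.0524,0.2153,0,0,0,-0.0055],[0,0.0524,0.2153,0,0,0,-0.0055],[0,0.0524,0.2153,0,0,0,-0.0055],[0,0.0524,0.2153,0,0,0,-0.0055],[0,0.0524,0.2153,0.06,0,0,-0.0055]]' && python3 -m pendant '[[0,0,0,0.05,0,0,0],[0,0,0,0.1,0,0,0],[0,0,0,0.12,0,0,0],[0,0,0,0.12,0,0,0]]'; python3 -c "
from h import *
plan([.4418,-.172,.044],-97.3)
"
```

```text
time_s: 46.92
position: [0.445, -0.1752, 0.1871]
tool_rot: [[0.992, -0.125, 0.008], [-0.125, -0.992, -0.006], [0.008, 0.005, -1.0]]
ft_force: [0.7, 0.2, -3.7]
grip_width: 0.0496
gripper_force: 53.2
time_s: 47.42
position: [0.4427, -0.1713, 0.0644]
tool_rot: [[0.993, -0.122, -0.002], [-0.122, -0.993, 0.002], [-0.003, -0.001, -1.0]]
ft_force: [0.1, -0.3, -1.4]
grip_width: 0.0496
gripper_force: 52.9
row [-0.0008, 0.0008, 0.0204] [-0.0014, 0.0025, 0.0052] pos [ 0.4427 -0.1713  0.0644] q [-35.5  27.9 100.8  -0.   51.4  61.5] ft [ 0.0676 -0.3244 -1.3802] w 0.0496 t 47.425
```

```bash
python3 -m pendant '[[0,-0.0008,0.0008,0.01,0,0,0.0052],[0,-0.0008,0.0008,0.018,0,0,0.0052],[0,-0.0008,0.0008,0.0205,0,0,0.0052],[0,-0.0008,0.0008,0.0205,0,0,0.0052]]';  python3 -c "
from h import *
plan([.4418,-.172,.042],-97.3)
"
```

```text
time_s: 47.92
position: [0.4424, -0.1724, 0.0447]
tool_rot: [[0.992, -0.127, 0.0], [-0.127, -0.992, -0.0], [0.0, 0.0, -1.0]]
ft_force: [-0.4, 0.8, -1.5]
grip_width: 0.0493
gripper_force: 52.9
row [-0.0006, -0.0003, 0.0027] [0.0001, -0.0001, 0.0] pos [ 0.4424 -0.1724  0.0447] q [-35.6  29.9 102.   -0.   48.2  61.7] ft [-0.3845  0.8365 -1.5311] w 0.0493 t 47.925
```

```bash
python3 -m pendant '[[0,0,0,0.002,0,0,0],[0,0,0,0.003,0,0,0],[0,0,0,0.003,0,0,0]]' && python3 -m pendant '[[0.78,0,0,0,0,0,0],[0.78,0,0,0,0,0,0],[0.78,0,0,0,0,0,0]]' && python3 -m pendant '[[0.78,0,0,-0.05,0,0,0],[0.78,0,0,-0.1,0,0,0],[0.78,0,0,-0.16,0,0,0],[0.78,0,0,-0.22,0,0,0],[0.78,0,0,-0.26,0,0,0]]' && python3 -m pendant '[[1,-0.06,0,0,0,0,0],[1,-0.1,-0.06,0,0,0,0],[1,-0.12,-0.1,0,0,0,0],[1,-0.12,-0.1,0,0,0,0]]'; python3 - <<'E'
from h import *
plan([.34,-.076,.30],-97.3)
g={"tray":[.454,-.0768,-.1278],"sugar_shaker":[.4663,.0184],"tea_caddy":[.442,-.172,1.443],"travel_mug":[.454,-.077],"lid":[.454,-.077],"spice_jar":[.345,.17],"matchbox":[.709,.063,-.08]}
zz={"tray":0,"lid":.114,"spice_jar":0,"matchbox":0}
for c in("wrist","top"):
    d=env.get_image(c); cv2.imwrite(f"pics/f_{c}.png",d["image"])
    for t in g:
        z=zz.get(t,.006); m,cf=mask(c,t,[*g[t][:2],z+.02],d)
        if m is not None: x,e=fit(t,[(d,m)],g[t],z); print(c,t,round(cf,2),x,round(e,3))
E
```

```text
time_s: 48.3
position: [0.4426, -0.1727, 0.0421]
tool_rot: [[0.992, -0.127, 0.001], [-0.127, -0.992, -0.001], [0.001, 0.001, -1.0]]
ft_force: [-0.9, -1.1, 4.4]
grip_width: 0.0496
gripper_force: 53.6
time_s: 48.68
position: [0.4423, -0.1724, 0.0416]
tool_rot: [[0.992, -0.127, 0.0], [-0.127, -0.992, -0.0], [0.0, 0.0, -1.0]]
ft_force: [-0.0, -2.0, 0.6]
grip_width: 0.0663
gripper_force: 0.0
time_s: 49.3
position: [0.4423, -0.1721, 0.3043]
tool_rot: [[0.992, -0.127, 0.002], [-0.127, -0.992, -0.001], [0.002, 0.001, -1.0]]
ft_force: [0.3, -0.3, -0.6]
grip_width: 0.0667
gripper_force: 0.0
time_s: 49.8
position: [0.3345, -0.0554, 0.3019]
tool_rot: [[0.992, -0.124, 0.001], [-0.124, -0.992, 0.0], [0.001, -0.0, -1.0]]
ft_force: [0.8, -1.1, -0.0]
grip_width: 0.0852
gripper_force: 0.0
row [0.008, 0.0197, 0.0019] [-0.0002, -0.0006, 0.0032] pos [ 0.3345 -0.0554  0.3019] q [-29.7  -2.8  96.3   0.   86.5  67.4] ft [ 0.7631 -1.0528 -0.0303] w 0.0852 t 49.8
wrist tray 0.56 [ 0.4566 -0.0773 -0.1251] 0.318
wrist sugar_shaker 0.74 [0.4647 0.0165] 0.202
wrist tea_caddy 0.6 [ 0.442  -0.172   1.4299] 0.048
wrist travel_mug 0.42 [0.4171 0.0387] 0.864
wrist lid 0.7 [ 0.4559 -0.073 ] 0.034
wrist spice_jar 0.63 [0.3457 0.1692] 0.042
top sugar_shaker 0.56 [0.464  0.0225] 0.25
top tea_caddy 0.62 [ 0.4414 -0.171   1.46  ] 0.072
top travel_mug 0.52 [ 0.4446 -0.0485] 0.7
top lid 0.65 [ 0.4562 -0.0717] 0.079
top spice_jar 0.9 [0.3454 0.1708] 0.058
top matchbox 0.87 [ 0.7075  0.0651 -0.0378] 0.083
```

View pics/f_wrist.png

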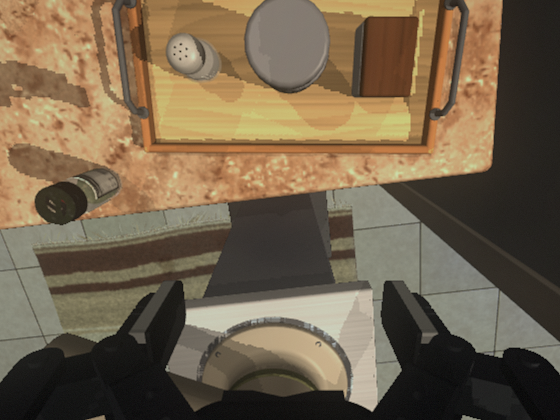

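The shaker (192,57), lidded mug (287,42) and caddy (388,57) stand in line and upright, and the jar is untouched. The lid's fitted y is about 4 mm off, so I'll check the mug and lid from two more viewpoints.

```bash
python3 -m pendant '[[1,-0.02,0.02,-0.05,0,0,0],[1,-0.02,0.02,-0.1,0,0,0],[1,-0.02,0.02,-0.1,0,0,0],[1,-0.02,0.02,-0.1,0,0,0]]'; python3 - <<'E'
from h import *
V={}
for c in("wrist","top","side"):
    d=env.get_image(c)
    V[c]=(d,{t:mask(c,t,[.454,-.077,z],d) for t,z in(("lid",.13),("travel_mug",.05),("press",.1))})
for z in(.108,.111,.114,.117,.120):
    o=[]
    for c in V:
        m=V[c][1]["lid"][0]
        if m is not None: x,e=fit("lid",[(V[c][0],m)],[.454,-.077],z); o.append((c,x,round(e,3)))
    print(z,o)
d=V["side"][0]
for t in("lid","travel_mug","press"):
    m=V["side"][1][t][0]
    if m is not None:
        r=np.argwhere(m>0); print(t,r.min(0),r.max(0),round(V["side"][1][t][1],2))
# predicted silhouettes in side for nominal
for n,P,z in(("lid",parts("lid"),.114),("mug",parts("travel_mug"),.006),("collar",[cyl(.0325,.078,.098)],.016)):
    r=np.argwhere(sil(d,P,[.454,-.0768],0,z)>.5); print(n,r.min(0),r.max(0))
cv2.imwrite("pics/f_side.png",cv2.resize(np.hstack([V["side"][0]["image"][60:210,230:370],V["top"][0]["image"][150:300,310:490]]),None,fx=2.5,fy=2.5))
E
```

```text
time_s: 51.1
position: [0.3135, -0.0751, 0.4009]
tool_rot: [[0.992, -0.127, -0.001], [-0.127, -0.992, 0.001], [-0.001, -0.001, -1.0]]
ft_force: [0.5, 0.2, -0.8]
grip_width: 0.0857
gripper_force: 0.0
0.108 [('wrist', array([ 0.4566, -0.0729]), np.float64(0.024)), ('top', array([ 0.456 , -0.0729]), np.float64(0.064)), ('side', array([ 0.4567, -0.0808]), np.float64(0.084))]
0.111 [('wrist', array([ 0.456, -0.073]), np.float64(0.026)), ('top', array([ 0.4556, -0.0717]), np.float64(0.07)), ('side', array([ 0.457, -0.077]), np.float64(0.091))]
0.114 [('wrist', array([ 0.4555, -0.0731]), np.float64(0.033)), ('top', array([ 0.4554, -0.0718]), np.float64(0.077)), ('side', array([ 0.4572, -0.074 ]), np.float64(0.097))]
0.117 [('wrist', array([ 0.455 , -0.0731]), np.float64(0.044)), ('top', array([ 0.4549, -0.0704]), np.float64(0.083)), ('side', array([ 0.458 , -0.0711]), np.float64(0.104))]
0.12 [('wrist', array([ 0.4543, -0.0735]), np.float64(0.057)), ('top', array([ 0.4544, -0.069 ]), np.float64(0.09)), ('side', array([ 0.458, -0.069]), np.float64(0.111))]
lid [ 92 290] [121 320] 0.84
travel_mug [123 289] [152 319] 0.57
press [117 291] [128 319] 0.72
lid [ 91 292] [122 322]
mug [109 291] [157 321]
collar [102 292] [129 321]
```

View pics/f_side.png

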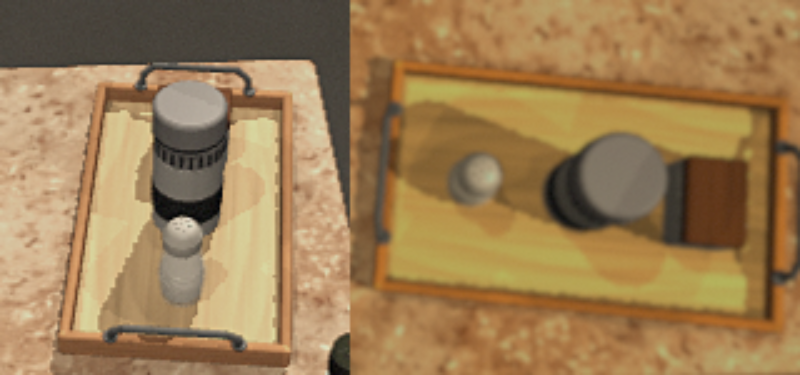

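The stack is upright and seated: in the side view the lid spans rows 92–121, against 91–122 predicted. To check its position I'll fit the whole stack as one cylinder.

```bash
cat > chk.py <<'E'
from h import *
import h
def stack(cams):
    h_parts=h.parts
    h.parts=lambda t,e=0: [cyl(.0325,0,.14)] if t=="stack" else h_parts(t,e)
    for c in cams:
        d=env.get_image(c); M=np.zeros((420,560)); n=[]
        for t,z in(("lid",.13),("travel_mug",.05),("press",.1)):
            m,cf=mask(c,t,[.454,-.077,z],d)
            if m is not None and m.sum()<16000: M=np.maximum(M,m); n.append((t,round(cf,2),int(m.sum())))
        M=cv2.morphologyEx(M,cv2.MORPH_CLOSE,np.ones((7,7)))
        print(c,n,fit("stack",[(d,M)],[.454,-.077],.006))
        g=cv2.GaussianBlur(cv2.cvtColor(d["image"],cv2.COLOR_BGR2GRAY),(3,3),0)
        # lid-top ellipse against edges, z=.146
        E=cv2.distanceTransform(255-cv2.Canny(g,40,100),cv2.DIST_L2,5); a=np.linspace(0,6.283,90)
        def f(x):
            uv=np.array([proj(d,[x[0]+.0325*np.cos(t),x[1]+.0325*np.sin(t),.146]) for t in a]); r,cc=np.clip(uv[:,1],0,419),np.clip(uv[:,0],0,559)
            return np.minimum(cv2.remap(E,cc.astype(np.float32)[None],r.astype(np.float32)[None],1)[0],4).mean()
        b=min(((f([x,y]),x,y) for x in np.arange(.444,.466,.001) for y in np.arange(-.088,-.062,.001))); print("  rim",np.round(b,4))
E
python3 -c "
from chk import *
stack(['wrist','top','side'])
d=env.get_image('wrist'); m=env.trace('wrist','tray')[0]['mask'].astype(np.uint8)
m=cv2.morphologyEx(cv2.morphologyEx(np.pad(m,60),cv2.MORPH_CLOSE,np.ones((7,7))),cv2.MORPH_OPEN,np.ones((5,5)))[60:-60,60:-60]
hull=np.zeros_like(m); c=max(cv2.findContours(m,0,2)[0],key=len); cv2.fillPoly(hull,[cv2.convexHull(c)],1)
print('tray',cv2.boundingRect(c),fit('tray',[(d,hull.astype(float))],[.454,-.0768,-.128]))
plan([.575,-.09,.4],-97.3)
"
```

```text
wrist [('lid', 0.89, 3633), ('travel_mug', 0.56, 157), ('press', 0.45, 176)] (array([ 0.4554, -0.074 ]), np.float64(0.05243223757486759))
  rim [ 0.6652  0.454  -0.074 ]
top [('lid', 0.58, 1147), ('travel_mug', 0.51, 304), ('press', 0.19, 1091)] (array([ 0.4554, -0.0723]), np.float64(0.07557479248005217))
  rim [ 0.6757  0.456  -0.073 ]
side [('lid', 0.67, 756), ('travel_mug', 0.84, 624), ('press', 0.71, 113)] (array([ 0.4559, -0.0813]), np.float64(0.14210965003439013))
  rim [ 0.7391  0.458  -0.076 ]
tray (129, 0, 282, 130) (array([ 0.457 , -0.0761, -0.1284]), np.float64(0.056024813705154775))
row [0.2611, -0.0185, 0.0016] [0.0, 0.0, 0.0] pos [ 0.3136 -0.0752  0.4016] q [-34.8  -6.9  83.9  -0.  103.   62.4] ft [ 0.2474  0.8911 -0.1183] w 0.0855 t 52.4
```

All placements are within about 2 mm of their targets and the lid is seated. The bystanders haven't moved and the robot is clear, so I'm handing in.

```bash
python3 -c "
from rig import env
print(env.close_job())"
```

```text
the job is handed in; nothing more can be done
None
```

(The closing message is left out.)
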